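# Charge the mill jar, then free and hold its lever

### The job

With the hand scoop, scoop at least two of the three steel milling balls out of the long tray and tip them into the mill's open jar, touching no ball with the fingers and spilling none (one left over may stay in the tray); then stand the scoop upright again, in the tray or on the bench. Only then flip the mill's safety catch up to upright or beyond, clear of the lever it bars. Finally pull the spring-loaded lever all the way towards the mill's front and finish while still gripping or hooking it there with the fingers, leaving the other things on the bench alone.

Things in the scene. Friction and masses are not known exactly. Their poses are not given: they have to be found in the camera images.
- tray: Low white open box fixed to the bench, 260 (x) x 98 (y) x 32 mm high, walls and floor 5 mm thick (inside 250 x 88 mm). Origin: centre of its underside on the bench; x along its length, z up. The balls lie towards its -x end (nearest the robot), the scoop stands at its +x end. Turned by at most 0.35 rad.
- scoop: Loose aluminium scoop, 0.14 kg, open mouth at its -x side, upright handle behind its back wall (+x); stands in the tray, mouth to the balls. Origin: centre of underside; z up. 78 mm wide (y), 75 inside; mouth edge at x = -36.5 mm; sides 30 mm high, set back 20 mm from the edge; floor 2 mm, with a 5 mm long, 3 mm high ramped sill: balls stay in if carried gently, mouth up a little; roll out tipped mouth-down 35 deg.
- scoop_grip (a point): Grip point in the scoop's handle, 105 mm above the scoop's underside at scoop x = +41 mm, y = 0. The handle is an upright flat bar 12 mm thick (scoop x), 24 mm wide (scoop y), its top 120 mm above the underside. Axes as the scoop's.
- ball0: Loose steel milling ball, 20 mm diameter, about 33 g, origin at its centre; it lies in the tray at the -x end and rolls freely; polished (friction about 0.2).
- ball1: Loose steel milling ball, 20 mm diameter, about 33 g, origin at its centre; it lies in the tray at the -x end and rolls freely; polished (friction about 0.2).
- ball2: Loose steel milling ball, 20 mm diameter, about 33 g, origin at its centre; it lies in the tray at the -x end and rolls freely; polished (friction about 0.2).
- mill: White bench jar mill fixed to the bench: base 260 (x) x 320 (y) mm, deck 50 mm high, 95 mm hump at rear right. Its front (-x) faces the robot, turned at most 0.25 rad. Origin: centre of underside; x to its rear, y to its left seen from the robot, z up. Steel jar on the right (-y) half; lever and catch on the left (+y). Mill and tray stand either way round, one left and one right of the robot.
- jar_mouth (a point): Centre of the jar's open mouth, at its rim, 110 mm above the bench at mill x = -40, y = -85 mm. Inner diameter 112 mm, wall 4 mm, inner floor 55 mm below the rim. Axes as the mill's.
- lever_grip (a point): Middle of the lever's black horizontal grip: round bar, 16 mm diameter, 85 mm long along the mill's y, sticking out to the right (-y) from the lever's top, free above and below. At rest at mill x = 68, y = 35 mm, 222 mm above the bench; it travels mostly level towards -x.
- lever_hinge (a point): Hinge of the lever at mill x = 20, y = 90 mm, 90 mm above the bench; the axis runs along the mill's y. The grip's centre line is 140 mm from it.
- lever (a joint): Lever angle in rad: 0 at rest (leaning 0.35 back, to mill +x), growing as the top is pulled towards the mill's front (-x), to a stop at 0.9 (leaning 0.55 forward). A spring returns it when let go: about 2 N at the grip to start, 9 N at the stop. The closed catch bars it after some 0.08 rad.
- catch_pin (a point): Middle of the catch's pin: round steel, 12 mm diameter, sticking out 55 mm towards the mill's front (-x) from the free end of the catch bar; this point is 35 mm in front of the bar. Closed, the bar (14 mm high, 6 mm thick) lies level across the front of the lever's shaft, the pin 150 mm above the bench at mill x = -9, y = 75 mm.
- catch_hinge (a point): Point on the catch's hinge axis (which runs along the mill's x), level with the catch_pin point, at mill x = -9, y = 140 mm, 150 mm above the bench. The pin circles it at 65 mm radius.
- catch (a joint): Catch angle in rad: 0 (or up to 0.12 at the start) closed, bar level and pointing to the mill's right; grows as the pin is lifted up and over to the left; 1.57 upright; stop at 2.1. It stays where it is left (light friction; about 1 N at the pin moves it).
- weight: Bystander: brass weight, 32 mm wide, 35 mm tall, beside the tray on its right (-y) side. Leave alone, as the other bystanders: a bottle (66 mm wide, 150 tall) about 200 mm beyond the tray's centre, a flat wrench about 190 mm before it, a beaker (72 mm wide, 85 tall) and a jar lid (120 mm disc, 26 tall) about 210 mm behind the mill's centre, a mouse (35 tall) 350 mm ahead of the robot.
Not all that is in view belongs to the job. Leave any yellow look-alike of the scoop alone.

How it is judged:
By the outcome, as a careful person would: the job done as asked, in the order asked, and still so for the second after the job is handed in, while the arm keeps its last pose, push and grip.
It also fails if it takes over 72 s, if anything falls off the work surface, if the arm or the gripper's body presses on something with over 40 N, if the wrist force passes 120 N, or if a joint passes its speed limit or range.

### The arm

A 6-joint arm with a two-finger parallel gripper is mounted at the origin on the work surface. World frame = base frame: x ahead of the robot, y to its left, z up, the work surface at z = 0. Lengths are in m, angles in degrees, forces in N, time in s.
With the tool pointing down it reaches from about 0.3 to 0.75 m from the base axis. Payload 8.5 kg.
Tool frame: the origin (TCP) lies between the finger pads; the fingertips stand ahead of it and the grasp point (between the pads) lies 8 mm behind it (env.tcp_to_tips is the z of the fingertips in the tool frame, in m); z points along the fingers, x is the direction in which the jaws open and shut, and the axes are right-handed (so a half turn about z gives the same grasp; the last joint's range is limited). The gripper opens to 85 mm and grips with 20 to 120 N. Pads are 22 mm wide; open, the fingers measure 114 mm over their backs; the gripper's body (76 mm by 85 mm) begins 54 mm behind the grasp point. The pads swing forward as they close: fully open they stand 13 mm farther back than shut.
Start: joints at [63.868, 21.807, 74.336, -0, 83.858, -12.336], TCP at [0.131, 0.534, 0.242] pointing down, gripper open.
Joint ranges: [-178.18, 178.18], [-50.72, 133.34], [12.68, 142.11], [-81.47, 261.47], [9.98, 163.14], [-165.26, 165.26]. Speed limits (degrees/s): [136.94, 136.94, 180, 180, 180, 180].

### API

Orientations are given as a 3x3 rotation matrix whose columns are the frame's x, y, z axes.
In Python, from rig import observe, viewer, env gives the robot as it stands.
- The arm moves only by the tool jog_arm, never from a script. Its arguments are lists of equal length, an entry for each row: "dr": the turn, a rotation vector about the tool's x, y, z in rad, a list of three; "slide": the shift along the tool's x, y, z in m, a list of three; "gripper": the opening, from -1 (shut) to 1 (fully open), so that 0 is half open. In form: {"dr": [[rx, ry, rz], ...], "slide": [[dx, dy, dz], ...], "gripper": [gripper, ...]}. A call has exactly 10 rows; each row shifts and turns the commanded pose from where the row before left it, along the tool's axes as they then stand; what a row does not reach is not made up. A row lasts 1/10 s, in which the tool goes at most 50 mm and 8.59 degrees, less where a joint would pass 70% of its speed; a pose out of reach is approached as far as the arm can. A call is refused whole if a number of a shift passes 0.05 or a number of a turn 0.15, either way. A call with a gripper value outside its range is refused whole. The fingers move at their own pace and stop on an object; "force" is the grip in N (left out, the last holds). Time passes only in rows, so rows that do not move let the fingers close, or fill a call up. It gives the time, the measured TCP pose, the force and the opening at its end, in the units of the state.
- observe(): the state, without advancing time (a new reading comes with each control period).
- viewer.get_image(name): name is "side" or "top" or "wrist"; returns a dict with "pixels" (420x560x3 uint8, blue, green, red), "camera_matrix" (3x3 intrinsics, pixels), "dist_coeffs" ([k1, k2, p1, p2, k3] as OpenCV has them; the pictures are not rectified), "R" (3x3) and "t" (3): a world point X has camera coordinates R X + t. Camera axes: x right, y down, z forward; pixel columns grow to the right and rows downward; lengths in m; the calibration is good to about 2 mm. A picture is of the moment at which its call begins. There is no depth.
- env.close_job(): hands the job in, once; it reports no verdict.
The state is a dict: "time_s": time; "q": joint angles; "qvel": joint speeds; "joint_efforts": joint torques, N m; "position": TCP position; "tool_rot": TCP orientation; "ft_force": force on the tool from outside, world axes, zero at the start; "wrist_torque": the same for the moment, N m; "grip_width": finger opening in m.
Only numpy, scipy, OpenCV 4.12 (cv2) and the standard library are available. Lean on these libraries where they do the work, as an engineer would, in place of code of your own. Each camera call takes 0.05 s, during which the arm holds its last target.

## Working session

There is one attempt and no reset: what is moved stays moved. The work goes in short steps, Python scripts to look and compute and a tool call to move; the robot and the scene stay as the last step left them, time stands still between calls to the robot, and variables do not carry over. Pictures are saved under pics/ and viewed, and the job is handed in when it is done.

Besides the shell and the picture viewer there is one more tool, called after "Call:" by a JSON object that holds its "fn" and its "kwargs". jog_arm: Moves the arm, as the interface text tells. Its arguments: {"type":"object","properties":{"dr":{"type":"array","items":{"type":"array","items":{"type":"number"}}},"slide":{"type":"array","items":{"type":"array","items":{"type":"number"}}},"gripper":{"type":"array","items":{"type":"number"}},"force":{"type":"number"}},"required":["dr","slide","gripper"]}

```bash
ls; mkdir -p pics
python3 - <<'E'
from rig import observe, viewer, env
import cv2, numpy as np
s=observe(); print(s, env.tcp_to_tips)
for n in ["side","top","wrist"]:
    im=viewer.get_image(n); cv2.imwrite(f"pics/{n}0.png",im["pixels"])
    print(n,im["camera_matrix"].tolist(),im["dist_coeffs"],im["R"].tolist(),im["t"])
E
```

```text
pics
{'time_s': 0.0, 'q': array([ 6.38656232e+01,  2.18418599e+01,  7.43858505e+01, -6.71628055e-04,
        8.38585047e+01, -1.23342397e+01]), 'qvel': array([ 0.06861238, -0.08474835, -0.03712181,  0.02114854, -0.06162261,
        0.06077143]), 'joint_efforts': array([ 7.97423709e-04, -4.48457837e+01, -2.31288582e+01, -8.26204769e-05,
        4.66328711e-03,  1.61829769e-05]), 'position': array([0.13105701, 0.53386407, 0.24169716]), 'tool_rot': array([[ 2.38534075e-01,  9.71133909e-01, -6.52339967e-04],
       [ 9.71133012e-01, -2.38534765e-01, -1.35603133e-03],
       [-1.47249376e-03, -3.10049199e-04, -9.99998868e-01]]), 'ft_force': array([-0.45395842, -0.57218546,  0.1517984 ]), 'wrist_torque': array([ 0.00796662, -0.00164463,  0.01343651]), 'grip_width': 0.0852215147737268} 0.011
side [[403.30228702892964, 0.0, 279.7586433969177], [0.0, 403.30228702892964, 213.23402488714663], [0.0, 0.0, 1.0]] [0.03138221 0.         0.         0.         0.        ] [[0.8659737418848308, -0.5000519879830839, 0.006122718362815455], [-0.31251757875877617, -0.5506847683280914, -0.7740019695699673],
[... 228 characters left out ...]
5  0.          0.          0.          0.        ] [[-0.018730618372413965, -0.9996780694127249, 0.017114948747646085], [-0.986500215214585, 0.015692966508311423, -0.16300630719008047], [0.1626852461563889, -0.019937109555213287, -0.9864765695877521]] [-0.00712216  0.64032897  0.87065598]
wrist [[323.9862945677695, 0.0, 273.563558195724], [0.0, 323.9862945677695, 208.85816448051105], [0.0, 0.0, 1.0]] [-0.05453685  0.          0.          0.          0.        ] [[0.2381734586666269, 0.9712219895800809, -0.0011182767485329803], [0.9287140337914067, -0.22741198605148058, 0.29287204038456033], [0.2841894562183312, -0.07079290611516793, -0.9561509909099599]] [-0.54991682 -0.03793206  0.37973808]
```

View pics/side0.png

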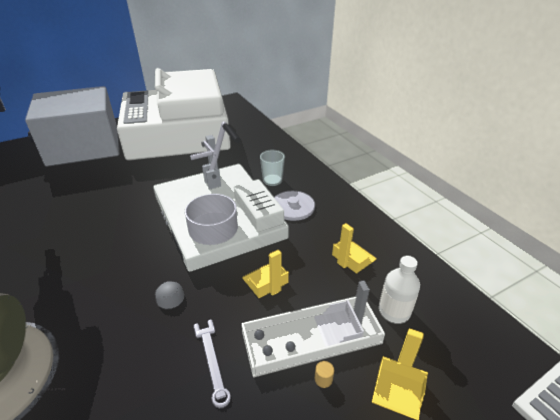

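View pics/top0.png

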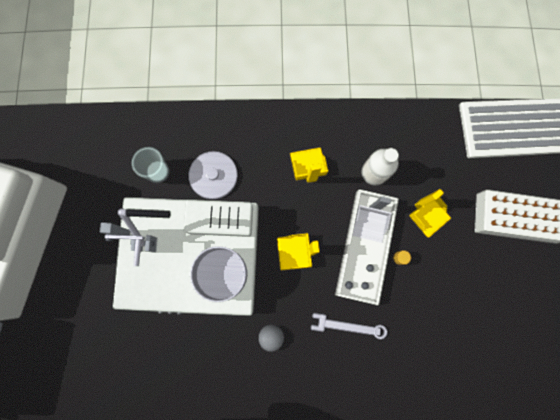

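View pics/wrist0.png

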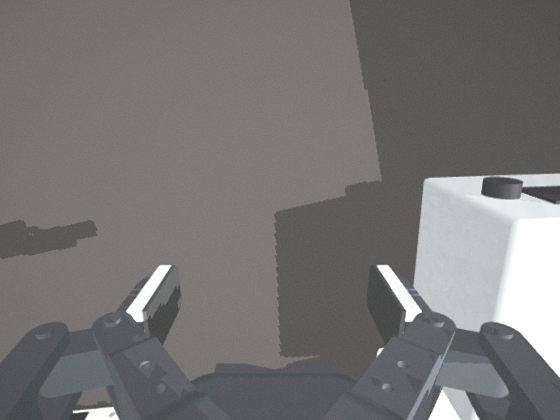

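```bash
cat > h.py <<'E'
import cv2, numpy as np
def load(n):
    from rig import viewer
    return viewer.get_image(n)
def center(im): return -np.array(im["R"]).T@np.array(im["t"])
def ray(im,uv):
    p=cv2.undistortPoints(np.array([[uv]],float),np.array(im["camera_matrix"]),np.array(im["dist_coeffs"]))[0,0]
    d=np.array(im["R"]).T@np.array([p[0],p[1],1.0]); return center(im),d/np.linalg.norm(d)
def onz(im,uv,z):
    c,d=ray(im,uv); return c+d*(z-c[2])/d[2]
def tri(ims,uvs):
    A=np.zeros((3,3));b=np.zeros(3);R=[]
    for im,uv in zip(ims,uvs):
        c,d=ray(im,uv);P=np.eye(3)-np.outer(d,d);A+=P;b+=P@c;R.append((c,P))
    x=np.linalg.solve(A,b); return x,[float(np.linalg.norm(P@(x-c))*1000) for c,P in R]
def proj(im,X):
    X=np.atleast_2d(np.array(X,float)); rv=cv2.Rodrigues(np.array(im["R"]))[0]
    return cv2.projectPoints(X,rv,np.array(im["t"],float),np.array(im["camera_matrix"]),np.array(im["dist_coeffs"]))[0][:,0]
def crop(px,x0,x1,y0,y1,s,fn):
    c=cv2.resize(px[y0:y1,x0:x1],None,fx=s,fy=s,interpolation=cv2.INTER_CUBIC); cv2.imwrite(fn,c)
def save(im,fn):
    import pickle; pickle.dump(im,open(fn,"wb"))
def get(fn):
    import pickle; return pickle.load(open(fn,"rb"))
E
python3 - <<'E'
from h import *
t=load("top"); s=load("side"); save(t,"t0.pkl"); save(s,"s0.pkl")
print(center(t),center(s))
crop(t["pixels"],325,465,180,310,5,"pics/t_tray.png")
crop(t["pixels"],95,265,190,320,4,"pics/t_mill.png")
crop(s["pixels"],235,390,270,380,5,"pics/s_tray.png")
crop(s["pixels"],145,325,115,270,4,"pics/s_mill.png")
E
```

```text
[4.89908384e-01 1.89840184e-04 9.63381278e-01] [ 0.26756882 -0.59400181  0.69919934]
```

View pics/t_tray.png

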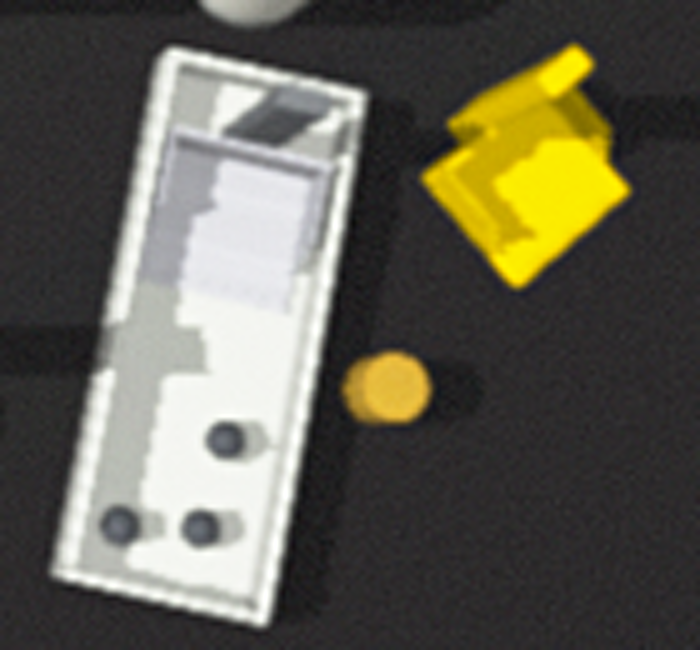

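View pics/t_mill.png

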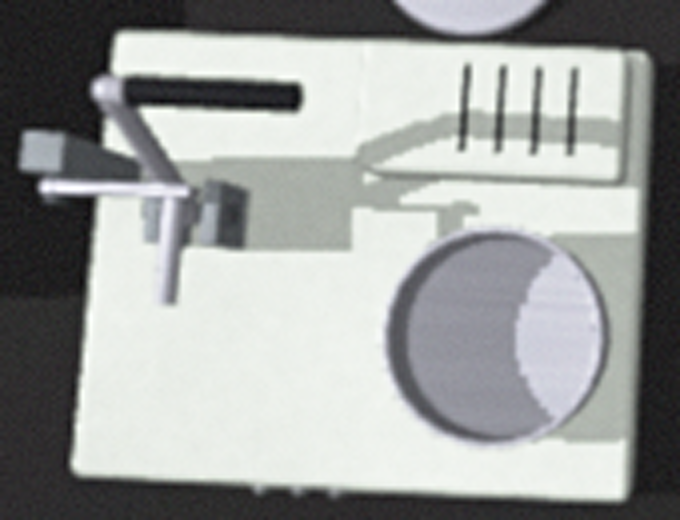

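View pics/s_tray.png

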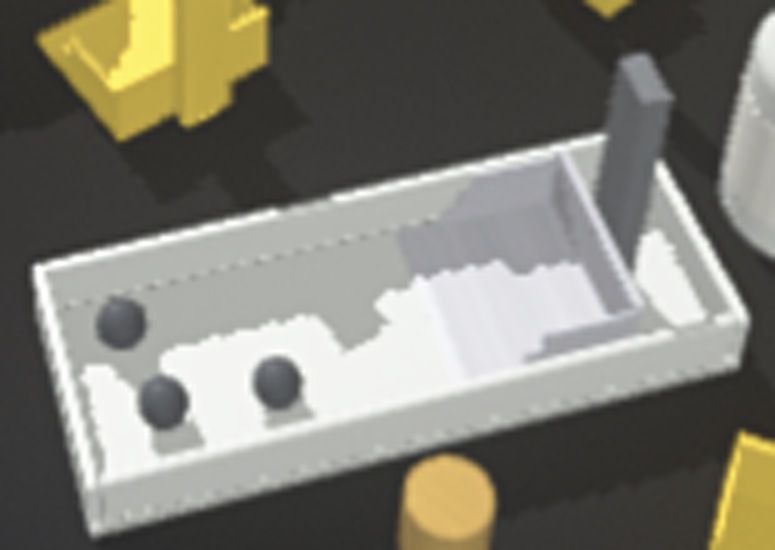

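View pics/s_mill.png

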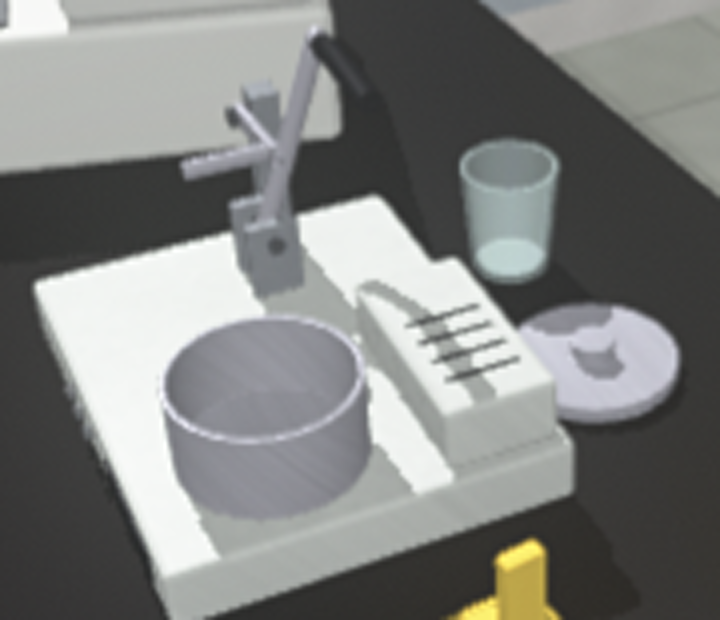

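Run:
```python
from h import *
np.set_printoptions(precision=4,suppress=True)
t=get("t0.pkl"); s=get("s0.pkl")
T=lambda u,v:(325+u/5-.4,180+v/5-.4)   # cv2 resize half pixel: x=(u+.5)/5-.5
S=lambda u,v:(235+u/5-.4,270+v/5-.4)
TM=lambda u,v:(95+u/4-.375,190+v/4-.375)
SM=lambda u,v:(145+u/4-.375,115+v/4-.375)
def p(n,a,b):
    x,e=tri([t,s],[a,b]); print(n,x,np.round(e,1)); return x
TL=p("tray TL",T(165,50),S(605,135));TR=p("TR",T(368,93),S(748,318))
BR=p("BR",T(270,628),S(92,490));BL=p("BL",T(52,577),S(35,267))
for n,u in zip(["TL","TR","BR","BL"],[(165,50),(368,93),(270,628),(52,577)]): print(n,onz(t,T(*u),.032))
for n,u in zip(["TL","TR","BR","BL"],[(605,135),(748,318),(92,490),(35,267)]): print(n,onz(s,S(*u),.032))
p("ballA",T(225,440),S(277,383));p("ballB",T(120,525),S(121,322));p("ballC",T(201,528),S(163,402))
p("handle top ctr",T(300,105),S(645,80))
p("back wall L",T(176,132),S(562,152));p("back wall R",T(333,163),S(638,310))
p("lever end",TM(298,97),SM(362,88)); p("lever start",TM(108,88),SM(318,38))
p("pin tip",TM(167,300),SM(187,170)); p("pin root",TM(176,192),SM(275,150))
p("catch end",TM(45,188),SM(233,115))
for n,a,b in [("jarL",(388,330),(163,395)),("jar ctr",(498,337),(265,378))]: p(n,TM(*a),SM(*b))
for n,u in [("mill TL",(115,30)),("TR",(652,52)),("BR",(630,500)),("BL",(72,472))]: print(n,onz(t,TM(*u),.05))
for n,u in [("mill BR",(165,580)),("BL",(35,285)),("TL",(378,197)),("TR",(573,437))]: print("side",n,onz(s,SM(*u),.05))
```

```text
tray TL [ 0.6902 -0.2035  0.0255] [6.8 6.8]
TR [ 0.6713 -0.3031  0.0337] [0.8 0.8]
BR [ 0.42   -0.2413  0.0339] [1.1 1.1]
BL [ 0.4454 -0.1414  0.0251] [1.1 1.1]
TL [ 0.695  -0.2053  0.032 ]
TR [ 0.6723 -0.3041  0.032 ]
BR [ 0.4188 -0.2414  0.032 ]
BL [ 0.4447 -0.14    0.032 ]
TL [ 0.6792 -0.2055  0.032 ]
TR [ 0.6715 -0.3022  0.032 ]
BR [ 0.4215 -0.2407  0.032 ]
BL [ 0.4446 -0.1464  0.032 ]
ballA [ 0.5064 -0.2284  0.0157] [0.3 0.3]
ballB [ 0.4671 -0.1757  0.0164] [0.4 0.4]
ballC [ 0.4648 -0.2144  0.0166] [0.5 0.5]
handle top ctr [ 0.6509 -0.2447  0.1224] [1.5 1.5]
back wall L [ 0.6538 -0.2074  0.0386] [0.6 0.6]
back wall R [ 0.6356 -0.2819  0.0378] [1.6 1.6]
lever end [0.6077 0.1968 0.2338] [1.9 1.9]
lever start [0.6176 0.291  0.2217] [0.5 0.5]
pin tip [0.518  0.2804 0.1596] [0.2 0.2]
pin root [0.5746 0.2773 0.1592] [1.5 1.5]
catch end [0.5765 0.3513 0.1479] [1. 1.]
jarL [0.4807 0.1957 0.0546] [23.3 23.3]
jar ctr [0.498  0.1185 0.1116] [0.3 0.3]
mill TL [0.6815 0.356  0.05  ]
TR [0.6631 0.0373 0.05  ]
BR [0.4057 0.0523 0.05  ]
BL [0.4253 0.3701 0.05  ]
side mill BR [0.4052 0.0533 0.05  ]
side BL [0.4247 0.3661 0.05  ]
side TL [0.6787 0.3525 0.05  ]
side TR [0.6646 0.0456 0.05  ]
```

```bash
cat >> h.py <<'E'
from scipy.spatial.transform import Rotation as Rn
def sim(R,p,rows,order=0):
    """rows: list of (dr,slide); order0: slide in axes before turn"""
    R=np.array(R);p=np.array(p)
    for dr,sl in rows:
        if order==0: p=p+R@np.array(sl); R=R@Rn.from_rotvec(dr).as_matrix()
        else: R=R@Rn.from_rotvec(dr).as_matrix(); p=p+R@np.array(sl)
    return R,p
def toolR(th):  # pointing down, tool x at angle th
    c,s=np.cos(th),np.sin(th); return np.array([[c,s,0],[s,-c,0],[0,0,-1.]])
E
python3 - <<'E'
from h import *
from rig import observe
np.set_printoptions(precision=4,suppress=True)
s=observe(); w=load("wrist"); R=s["tool_rot"]
print("cam in tool",R.T@(center(w)-s["position"])); print("cam axes in tool\n",R.T@np.array(w["R"]).T)
dr=[0,0,1.574/20]
import scipy.optimize as so
tgt=np.array([.625,-.238,.30])
for o in (0,1):
    f=lambda v: sim(R,s["position"],[(dr,v)]*20,o)[1]-tgt
    v=so.fsolve(f,[0.01,.045,0]); print(o,v,sim(R,s["position"],[(dr,v)]*20,o))
E
```

```text
cam in tool [ 0.0004 -0.0751 -0.1318]
cam axes in tool
 [[ 1.      0.0003  0.0002]
 [-0.0003  0.9561  0.2931]
 [-0.0001 -0.2931  0.9561]]
0 [-0.0007  0.0509 -0.0029] (array([[ 0.9704, -0.2416, -0.0003],
       [-0.2416, -0.9704, -0.0006],
       [-0.0001,  0.0006, -1.    ]]), array([ 0.625, -0.238,  0.3  ]))
1 [ 0.0033  0.0508 -0.0029] (array([[ 0.9704, -0.2416, -0.0003],
       [-0.2416, -0.9704, -0.0006],
       [-0.0001,  0.0006, -1.    ]]), array([ 0.625, -0.238,  0.3  ]))
```

Call:
{"fn": "jog_arm", "kwargs": {"dr": [[0,0,0.079],[0,0,0.079],[0,0,0.079],[0,0,0.079],[0,0,0.079],[0,0,0.079],[0,0,0.079],[0,0,0.079],[0,0,0.079],[0,0,0.079]], "slide": [[0,0.048,-0.006],[0,0.048,-0.006],[0,0.048,-0.006],[0,0.048,-0.006],[0,0.048,-0.006],[0,0.048,-0.006],[0,0.048,-0.006],[0,0.048,-0.006],[0,0.048,-0.006],[0,0.048,-0.006]], "gripper": [0.2,0.2,0.2,0.2,0.2,0.2,0.2,0.2,0.2,0.2]}}

```text
time_s: 1.3
position: [0.5194, 0.2698, 0.3023]
tool_rot: [[0.859, 0.511, -0.0], [0.511, -0.859, 0.0], [-0.0, -0.0, -1.0]]
ft_force: [-0.2, 0.6, -0.2]
grip_width: 0.0513
```

Run:
```python
from h import *
from rig import observe
np.set_printoptions(precision=4,suppress=True)
s=observe(); R=s["tool_rot"]
R0=np.array([[ 2.38534075e-01,  9.71133909e-01,0],[9.71133012e-01, -2.38534765e-01,0],[0,0,-1]])
for o in (0,1): print(o,sim(R0,[.1311,.5339,.2417],[([0,0,.079],[0,.048,-.006])]*10,o)[1])
print(s["position"])
import scipy.optimize as so
tgt=np.array([.625,-.238,.30])
th=np.arctan2(R[1,0],R[0,0]); dr=[0,0,(th+.245)/12]; print(dr)
for o in (0,1):
    f=lambda v: sim(R,s["position"],[(dr,v)]*12,o)[1]-tgt
    v=so.fsolve(f,[0.01,.045,0]); print(o,v)
```

```text
0 [0.5181 0.2712 0.3017]
1 [0.4962 0.2415 0.3017]
[0.5194 0.2698 0.3023]
[0, 0, np.float64(0.06514596040483854)]
0 [0.0012 0.0443 0.0002]
1 [0.0041 0.0442 0.0002]
```

Call:
{"fn": "jog_arm", "kwargs": {"dr": [[0,0,0.065],[0,0,0.065],[0,0,0.065],[0,0,0.065],[0,0,0.065],[0,0,0.065],[0,0,0.065],[0,0,0.065],[0,0,0.065],[0,0,0.065]], "slide": [[0.001,0.044,0],[0.001,0.044,0],[0.001,0.044,0],[0.001,0.044,0],[0.001,0.044,0],[0.001,0.044,0],[0.001,0.044,0],[0.001,0.044,0],[0.001,0.044,0],[0.001,0.044,0]], "gripper": [0.2,0.2,0.2,0.2,0.2,0.2,0.2,0.2,0.2,0.2]}}

```text
time_s: 2.3
position: [0.6336, -0.1472, 0.302]
tool_rot: [[0.994, -0.112, -0.0], [-0.112, -0.994, 0.0], [-0.0, -0.0, -1.0]]
ft_force: [-0.1, 0.2, -0.6]
grip_width: 0.0514
```

Call:
{"fn": "jog_arm", "kwargs": {"dr": [[0,0,0.065],[0,0,0.065],[0,0,0],[0,0,0],[0,0,0],[0,0,0],[0,0,0],[0,0,0],[0,0,0],[0,0,0]], "slide": [[0.001,0.044,0],[0.001,0.044,0],[0,0,0],[0,0,0],[0,0,0],[0,0,0],[0,0,0],[0,0,0],[0,0,0],[0,0,0]], "gripper": [0.2,0.2,0.2,0.2,0.2,0.2,0.2,0.2,0.2,0.2]}}

```text
time_s: 3.3
position: [0.6231, -0.2325, 0.3023]
tool_rot: [[0.971, -0.238, -0.0], [-0.238, -0.971, -0.0], [0.0, 0.0, -1.0]]
ft_force: [0.4, 0.1, 0.3]
grip_width: 0.0514
```

Run:
```python
from h import *
from rig import observe
np.set_printoptions(precision=4,suppress=True)
s=observe(); print(s["position"],s["tool_rot"][:,0],s["q"])
w=load("wrist"); save(w,"w1.pkl"); cv2.imwrite("pics/w1.png",w["pixels"])
```

```text
[ 0.6231 -0.2325  0.3023] [ 0.9714 -0.2375  0.    ] [-30.6384  32.7481  46.0665  -0.0026 101.1842 -16.8993]
```

View pics/w1.png

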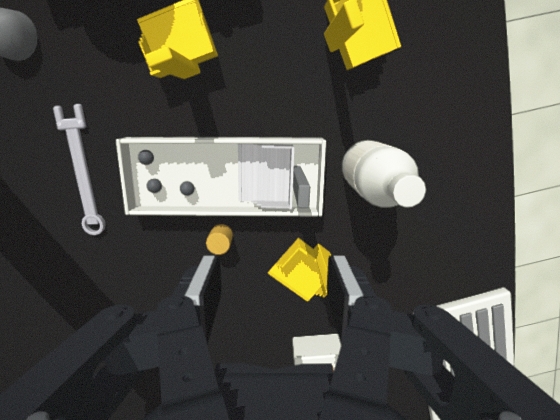

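Run:
```python
from h import *
w=get("w1.pkl"); crop(w["pixels"],110,340,125,230,3.4,"pics/w1c.png")
```

```text
(no output)
```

View pics/w1c.png

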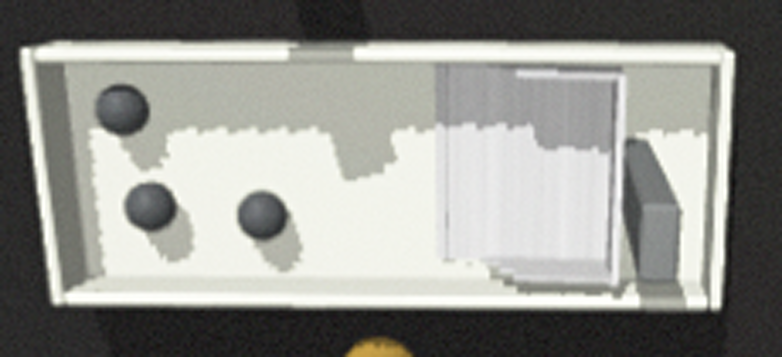

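Run:
```python
from h import *
np.set_printoptions(precision=4,suppress=True)
w=get("w1.pkl");t=get("t0.pkl"); s=get("s0.pkl")
W=lambda u,v:(110+(u+.5)/3.4-.5,125+(v+.5)/3.4-.5)
S=lambda u,v:(235+u/5-.4,270+v/5-.4)
T=lambda u,v:(325+u/5-.4,180+v/5-.4)
for n,u in [("TL",(22,50)),("TR",(733,50)),("BR",(720,310)),("BL",(52,305))]: print("rim",n,onz(w,W(*u),.032))
for n,u in [("inTL",(35,63)),("inTR",(722,63)),("inBR",(708,297)),("inBL",(66,292))]: print("rim",n,onz(w,W(*u),.032))
for n,u in [("hTL",(640,205)),("hTR",(680,205)),("hBR",(677,282)),("hBL",(638,278)),("h",(659,242))]: print(n,onz(w,W(*u),.125))
for n,u in [("bwT",(623,75)),("bwB",(616,284))]: print(n,onz(w,W(*u),.035))
for n,u in [("mouthT",(436,65)),("mouthB",(442,262))]: print(n,onz(w,W(*u),.007))
print("h tri",tri([w,s,t],[W(659,242),S(645,80),T(300,105)]))
print("h tri ws",tri([w,s],[W(659,242),S(645,80)]))
for n,a,b,c in [("A",(262,215),(277,383),(225,440)),("B",(123,109),(121,322),(120,525)),("C",(150,206),(163,402),(201,528))]:
    print(n,tri([w,s,t],[W(*a),S(*b),T(*c)]), onz(w,W(*a),.015))
```

```text
rim TL [ 0.4437 -0.1456  0.032 ]
rim TR [ 0.6939 -0.2078  0.032 ]
rim BR [ 0.67   -0.3032  0.032 ]
rim BL [ 0.419  -0.2399  0.032 ]
rim inTL [ 0.4467 -0.1512  0.032 ]
rim inTR [ 0.6892 -0.2114  0.032 ]
rim inBR [ 0.6666 -0.297   0.032 ]
rim inBL [ 0.4264 -0.2363  0.032 ]
hTL [ 0.6471 -0.2333  0.125 ]
hTR [ 0.6583 -0.2361  0.125 ]
hBR [ 0.6527 -0.2585  0.125 ]
hBL [ 0.6418 -0.2546  0.125 ]
h [ 0.6501 -0.2454  0.125 ]
bwT [ 0.6534 -0.2068  0.035 ]
bwB [ 0.6335 -0.2826  0.035 ]
mouthT [ 0.5856 -0.1894  0.007 ]
mouthB [ 0.567  -0.2656  0.007 ]
h tri (array([ 0.6504, -0.2451,  0.1233]), [0.7593755375014812, 1.4094465899543624, 1.6913102487202072])
h tri ws (array([ 0.6506, -0.246 ,  0.1243]), [0.6149336355657519, 0.6149336355659818])
A (array([ 0.5059, -0.2283,  0.0165]), [0.6890768475795558, 0.3267634554418926, 0.6677968738317959]) [ 0.5048 -0.2283  0.015 ]
B (array([ 0.4669, -0.1757,  0.017 ]), [0.45062329147972474, 0.3100095807989788, 0.6595570974389592]) [ 0.4655 -0.1758  0.015 ]
C (array([ 0.4644, -0.2143,  0.0173]), [0.6786934751341878, 0.3818465764519376, 0.7963172458173454]) [ 0.4629 -0.2143  0.015 ]
```

Call:
{"fn": "jog_arm", "kwargs": {"dr": [[0,0,0.007],[0,0,0],[0,0,0],[0,0,0],[0,0,0],[0,0,0],[0,0,0],[0,0,0],[0,0,0],[0,0,0]], "slide": [[0.0295,0.006,0],[0,0,0.02],[0,0,0.03],[0,0,0.03],[0,0,0.03],[0,0,0.03],[0,0,0.02],[0,0,0.02],[0,0,0.01],[0,0,0]], "gripper": [0,0,0,0,0,0,0,0,0,0]}}

```text
time_s: 4.35
position: [0.6499, -0.2454, 0.111]
tool_rot: [[0.97, -0.245, -0.002], [-0.245, -0.97, 0.001], [-0.002, -0.001, -1.0]]
ft_force: [0.6, 0.4, -0.0]
grip_width: 0.0429
```

Run:
```python
from h import *
from rig import observe
np.set_printoptions(precision=4,suppress=True)
s=observe(); print(s["position"],s["tool_rot"][:,0],s["q"],s["ft_force"])
w=load("side"); save(w,"s2.pkl"); crop(w["pixels"],230,430,200,360,4,"pics/s2.png")
```

```text
[ 0.6499 -0.2454  0.111 ] [ 0.9696 -0.2446 -0.0024] [-30.4201  42.3061  59.0038  -0.0025  78.835  -16.2611] [ 0.6374  0.4093 -0.0344]
```

View pics/s2.png

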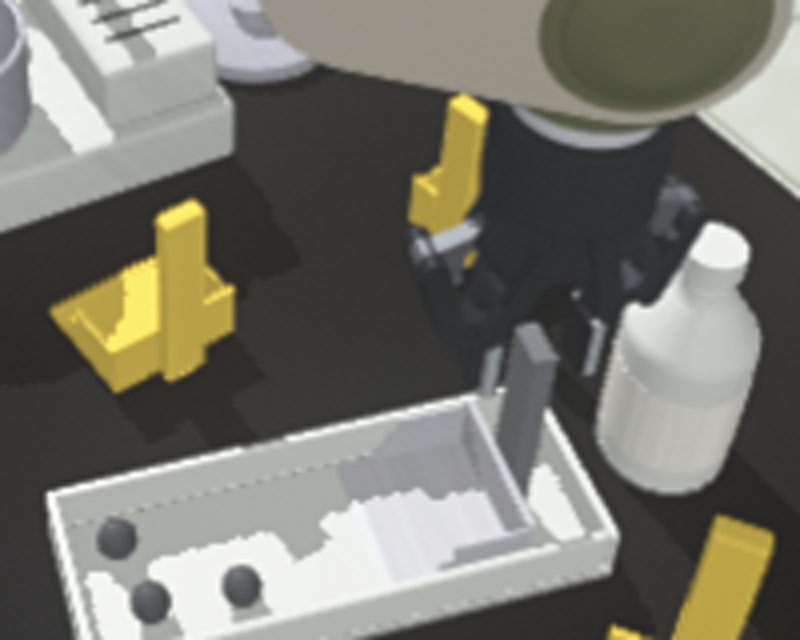

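Call:
{"fn": "jog_arm", "kwargs": {"dr": [[0,0,0],[0,0,0],[0,0,0],[0,0,0],[0,0,0],[0,0,0],[0,0,0],[0,0,0],[0,0,0],[0,0,0]], "slide": [[0,0,0.009],[0,0,0],[0,0,0],[0,0,0],[0,0,0],[0,0,0],[0,0,0],[0,0,0],[0,0,0],[0,0,0]], "gripper": [0,-0.3,-0.5,-1,-1,-1,-1,-1,-1,-1], "force": 60}}

```text
time_s: 5.4
position: [0.6507, -0.2456, 0.1039]
tool_rot: [[0.97, -0.244, 0.001], [-0.244, -0.97, -0.001], [0.001, 0.0, -1.0]]
ft_force: [2.3, -0.1, 5.6]
grip_width: 0.0112
```

Call:
{"fn": "jog_arm", "kwargs": {"dr": [[0,0,0],[0,0,0],[0,0,0],[0,0,0],[0,0,0],[0,0,0],[0,0,0],[0,0,0],[0,0,0],[0,0,0]], "slide": [[-0.005,0,0],[-0.01,0,0],[-0.01,0,0],[-0.01,0,0],[-0.01,0,0],[-0.01,0,0],[-0.01,0,0],[-0.01,0,0],[-0.01,0,0],[-0.01,0,0]], "gripper": [-1,-1,-1,-1,-1,-1,-1,-1,-1,-1]}}

```text
time_s: 6.4
position: [0.5586, -0.2227, 0.104]
tool_rot: [[0.97, -0.245, 0.003], [-0.245, -0.97, -0.002], [0.003, 0.001, -1.0]]
ft_force: [1.8, -0.7, 4.1]
grip_width: 0.0112
```

Run:
```python
from h import *
from rig import observe
np.set_printoptions(precision=4,suppress=True)
s=observe(); print(s["position"],s["tool_rot"],s["q"],s["ft_force"])
w=load("side"); save(w,"s3.pkl"); crop(w["pixels"],230,390,260,380,5,"pics/s3.png")
```

```text
[ 0.5586 -0.2227  0.104 ] [[ 0.9696 -0.2446  0.0026]
 [-0.2446 -0.9696 -0.0015]
 [ 0.0029  0.0008 -1.    ]] [-33.0072  34.0348  77.5139   0.0102  68.2789 -18.8502] [ 1.8108 -0.7179  4.1482]
```

View pics/s3.png

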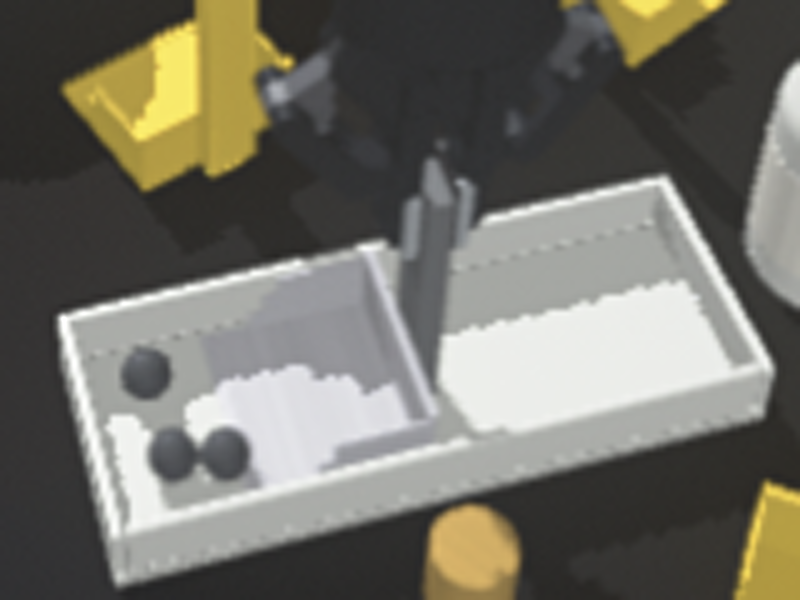

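Call:
{"fn": "jog_arm", "kwargs": {"dr": [[0,0,0],[0,0,0],[0,0,0],[0,0,0],[0,0,0],[0,0,0],[0,0,0],[0,0,0],[0,0,0],[0,0,0]], "slide": [[-0.006,0,0],[-0.006,0,0],[-0.006,0,0],[-0.006,0,0],[-0.005,0,0],[-0.005,0,0],[-0.005,0,0],[-0.003,0,0],[-0.003,0,0],[-0.001,0,0]], "gripper": [-1,-1,-1,-1,-1,-1,-1,-1,-1,-1]}}

```text
time_s: 7.45
position: [0.5146, -0.2117, 0.1041]
tool_rot: [[0.97, -0.245, 0.003], [-0.245, -0.97, -0.002], [0.003, 0.001, -1.0]]
ft_force: [3.3, -1.3, 6.0]
grip_width: 0.011
```

Run:
```python
from h import *
from rig import observe
np.set_printoptions(precision=4,suppress=True)
s=observe(); print(s["position"],s["tool_rot"],s["ft_force"])
w=load("side"); save(w,"s3.pkl"); crop(w["pixels"],230,390,260,380,5,"pics/s4.png")
w=load("wrist"); save(w,"w4.pkl"); crop(w["pixels"],0,560,0,420,1.4,"pics/w4.png")
```

```text
[ 0.5146 -0.2117  0.1041] [[ 0.9696 -0.2446  0.0028]
 [-0.2446 -0.9696 -0.0017]
 [ 0.0032  0.0009 -1.    ]] [ 3.3287 -1.3059  6.037 ]
```

View pics/s4.png

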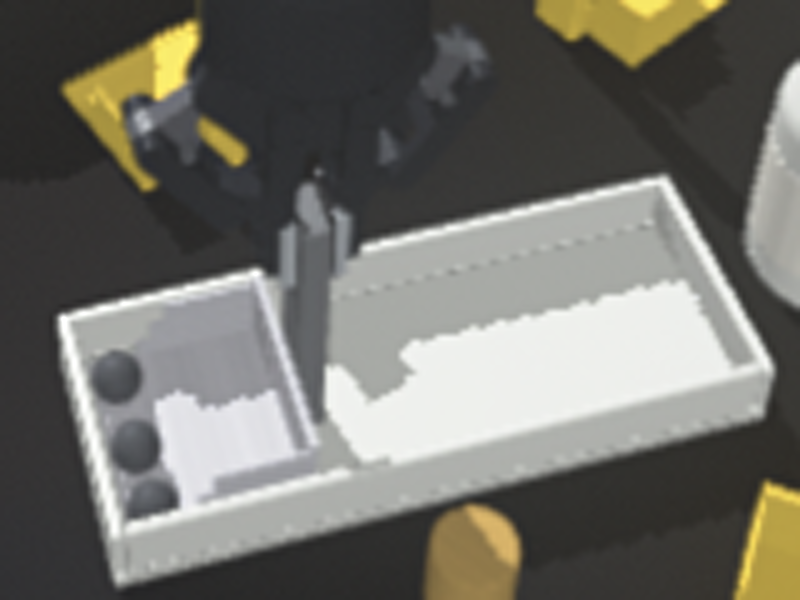

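View pics/w4.png

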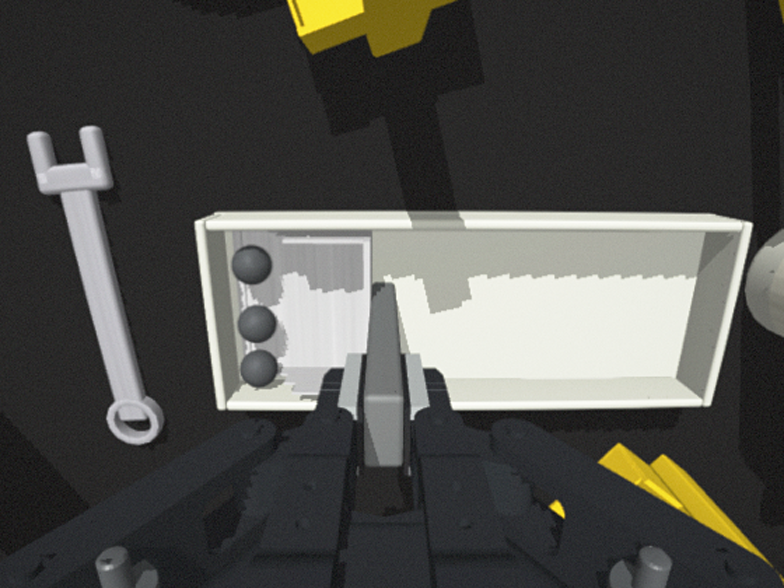

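Call:
{"fn": "jog_arm", "kwargs": {"dr": [[0,0,0],[0,0,0],[0,-0.03,0],[0,-0.03,0],[0,-0.03,0],[0,-0.03,0],[0,-0.03,0],[0,-0.03,0],[0,-0.03,0],[0,-0.03,0]], "slide": [[-0.002,0,0],[-0.001,0,0],[0.0029,0,-0.0004],[0.0029,0,-0.0004],[0.0029,0,-0.0004],[0.0029,0,-0.0004],[0.0029,0,-0.0004],[0.0029,0,-0.0004],[0.0029,0,-0.0004],[0.0029,0,-0.0004]], "gripper": [-1,-1,-1,-1,-1,-1,-1,-1,-1,-1]}}

```text
time_s: 8.55
position: [0.533, -0.2158, 0.1029]
tool_rot: [[0.941, -0.245, -0.234], [-0.237, -0.97, 0.06], [-0.241, -0.001, -0.97]]
ft_force: [-0.2, -0.9, -2.8]
grip_width: 0.0113
```

Run:
```python
from h import *
from rig import observe
np.set_printoptions(precision=4,suppress=True)
s=observe(); print(s["position"],s["tool_rot"],s["ft_force"])
w=load("side"); save(w,"s3.pkl"); crop(w["pixels"],230,390,260,380,5,"pics/s5.png")
w=load("wrist"); save(w,"w4.pkl"); crop(w["pixels"],0,560,0,420,1.4,"pics/w5.png")
```

```text
[ 0.533  -0.2158  0.1029] [[ 0.941  -0.2446 -0.2339]
 [-0.2372 -0.9696  0.0598]
 [-0.2414 -0.0007 -0.9704]] [-0.2081 -0.9365 -2.8256]
```

View pics/s5.png

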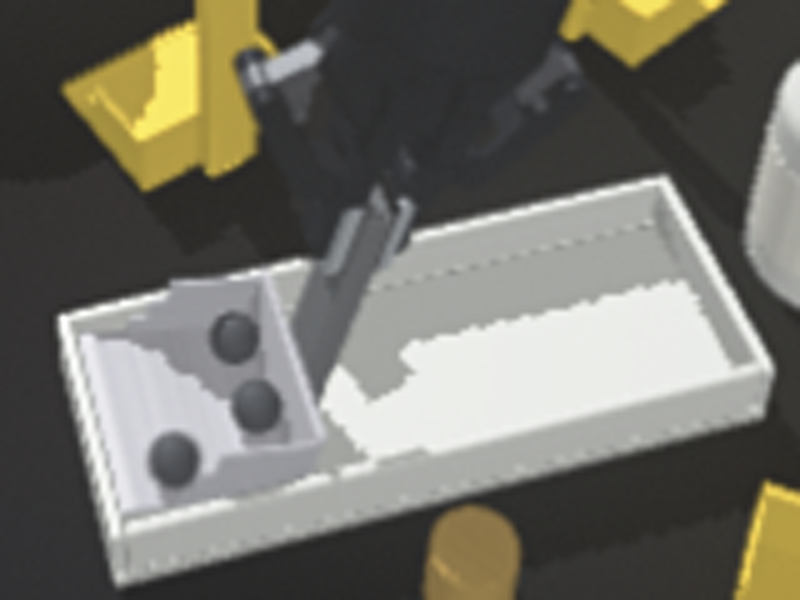

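View pics/w5.png

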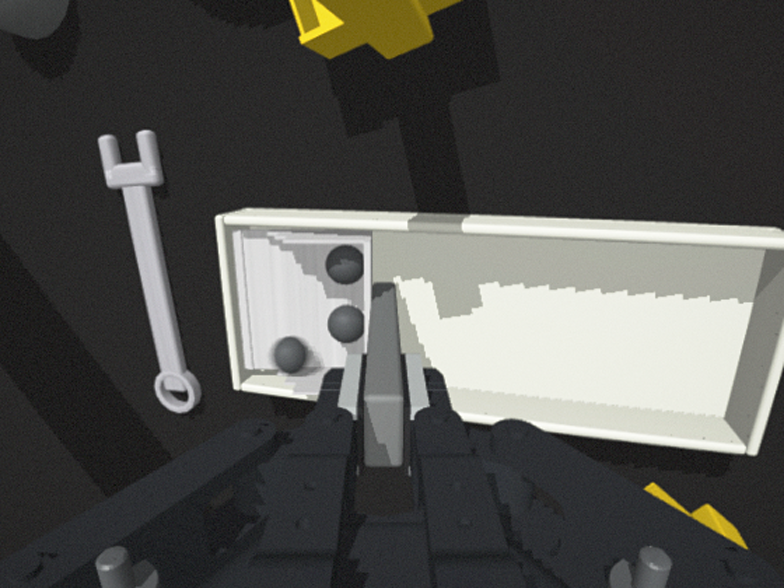

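Call:
{"fn": "jog_arm", "kwargs": {"dr": [[0,0,0],[0,0,0],[0,0,0],[0,0,0],[0,0,0],[0,0,0],[0,0,0],[0,0,0],[0,0,0],[0,0,0]], "slide": [[-0.0005,0,-0.005],[-0.0015,0,-0.01],[-0.004,0,-0.0194],[-0.0048,0,-0.0194],[-0.0048,0,-0.0194],[-0.0048,0,-0.0194],[-0.0048,0,-0.0194],[-0.0048,0,-0.0194],[-0.0036,0,-0.0145],[-0.002,0,-0.008]], "gripper": [-1,-1,-1,-1,-1,-1,-1,-1,-1,-1]}}

```text
time_s: 9.65
position: [0.5352, -0.2165, 0.2643]
tool_rot: [[0.942, -0.245, -0.228], [-0.238, -0.97, 0.057], [-0.235, 0.001, -0.972]]
ft_force: [-0.1, -1.0, -3.4]
grip_width: 0.0112
```

```bash
cat > look.py <<'E'
import sys
from h import *
from rig import observe
np.set_printoptions(precision=4,suppress=True)
s=observe(); print(s["time_s"],s["position"],s["tool_rot"].tolist(),s["q"],s["ft_force"],s["grip_width"])
tag=sys.argv[1]
for a in sys.argv[2:]:
    n,x0,x1,y0,y1,k=a.split(","); im=load(n); save(im,f"{n}_{tag}.pkl")
    crop(im["pixels"],int(x0),int(x1),int(y0),int(y1),float(k),f"pics/{n}_{tag}.png")
E
python3 look.py 6 wrist,0,560,0,420,1.4 side,180,440,150,345,3
```

```text
9.65 [ 0.5352 -0.2165  0.2643] [[0.9424590833234975, -0.24457033093625938, -0.22793909161607398], [-0.23792184644275274, -0.9696311855457587, 0.0566441435842876], [-0.2348703285779273, 0.000846901915687777, -0.9720263430128021]] [-31.9611  30.127   57.8864  -4.3083 104.8881 -18.4353] [-0.1477 -1.0348 -3.4255] 0.011183668988178387
```

View pics/side_6.png

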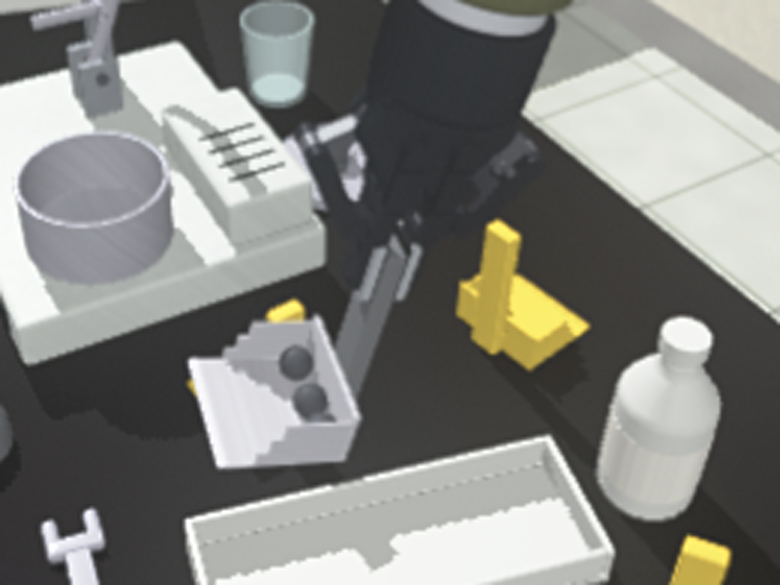

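View pics/wrist_6.png

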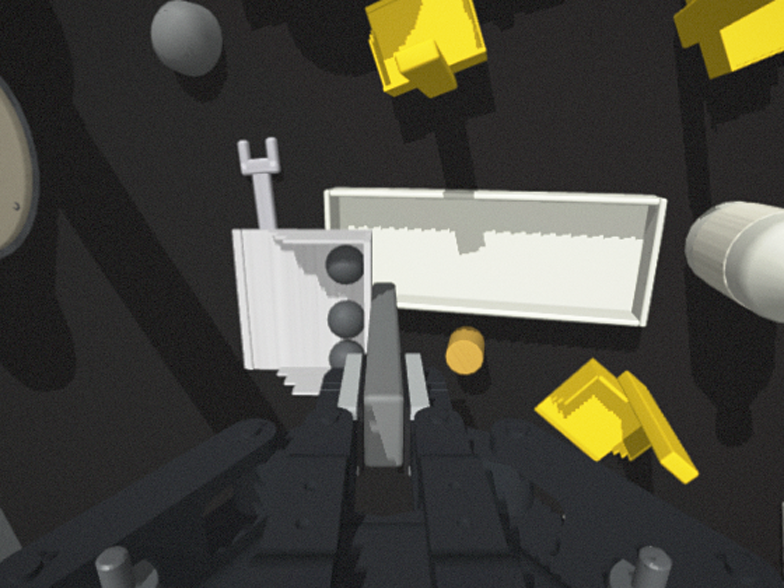

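```bash
cat >> h.py <<'E'
def scoopR(yaw,b):   # b>0 mouth up
    return Rn.from_euler("z",yaw).as_matrix()@Rn.from_euler("y",b).as_matrix()@toolR(0)
MOUTH=np.array([-.0775,0,.098])
def tcp_for_mouth(m,yaw,b,off=MOUTH): R=scoopR(yaw,b); return R, np.array(m)-R@off
def plan(R0,p0,R1,p1,w,nd=4):
    """w: weights per row (sum normalised); prints rows"""
    w=np.array(w,float)/sum(w); rv=Rn.from_matrix(np.array(R0).T@R1).as_rotvec()
    R=np.array(R0);p=np.array(p0);c=0;drs=[];sls=[]
    for wi in w:
        c+=wi; pt=p0+(p1-p0)*c; sl=np.round(R.T@(pt-p),nd); dr=np.round(rv*wi,3)
        p=p+R@sl; R=R@Rn.from_rotvec(dr).as_matrix(); drs.append(dr.tolist()); sls.append(sl.tolist())
    print("dr",drs);print("slide",sls)
    print("end err mm",(p-p1)*1000,"maxrow mm",max(np.linalg.norm(x) for x in sls)*1000,"deg",np.degrees(np.linalg.norm(rv)*max(w)))
    return R,p
E
python3 - <<'E'
from h import *
from rig import observe
np.set_printoptions(precision=4,suppress=True)
s=observe(); R=s["tool_rot"];p=s["position"]
w=get("wrist_6.pkl");sd=get("side_6.pkl")
for y in (-.039,.039):
    X=p+R@(MOUTH+[0,y,0]); print(y,X,"wrist*1.4",proj(w,X)*1.4,"side*3",(proj(sd,X)-[180,150])*3)
jar=np.array([.4985,.120,.110])
m1=jar+[.025,0,.045]
R1,p1=tcp_for_mouth(m1,0,.2)
print(p1)
up=p+np.array([0,0,0.0])
# transit at height
pt=np.array([p1[0],p1[1],p[2]])
print("A");Ra,pa=plan(R,p,R1,pt,[.3,.6,.9]+[1]*14+[.8,.5,.3])
E
```

```text
-0.039 [ 0.4494 -0.1547  0.1864] wrist*1.4 [[233.057 228.113]] side*3 [[184.5619 362.1926]]
0.039 [ 0.4304 -0.2304  0.1865] wrist*1.4 [[246.4283 366.3124]] side*3 [[214.8122 469.5541]]
[0.6189 0.12   0.2356]
A
dr [[-0.001, 0.001, -0.004], [-0.002, 0.001, -0.008], [-0.003, 0.002, -0.012], [-0.003, 0.002, -0.014], [-0.003, 0.002, -0.014], [-0.003, 0.002, -0.014], [-0.003, 0.002, -0.014], [-0.003, 0.002, -0.014], [-0.003, 0.002, -0.014], [-0.003, 0.002, -0.014], [-0.003, 0.002, -0.014], [-0.003, 0.002, -0.014], [-0.003, 0.002, -0.014], [-0.003, 0.002, -0.014], [-0.003, 0.002, -0.014], [-0.003, 0.002, -0.014], [-0.003, 0.002, -0.014], [-0.002, 0.002, -0.011], [-0.002, 0.001, -0.007], [-0.001, 0.001, -0.004]]
slide [[-0.0, -0.006, 0.0], [-0.0, -0.0119, -0.0], [0.0001, -0.018, -0.0001], [0.0004, -0.0199, -0.0001], [0.0007, -0.0199, -0.0002], [0.001, -0.0199, -0.0002], [0.0012, -0.0199, -0.0003], [0.0016, -0.0199, -0.0003], [0.0018, -0.0198, -0.0004], [0.002, -0.0198, -0.0005], [0.0024, -0.0198, -0.0005], [0.0026, -0.0198, -0.0006], [0.003, -0.0197, -0.0006], [0.0031, -0.0196, -0.0007], [0.0035, -0.0197, -0.0007], [0.0038, -0.0195, -0.0008], [0.004, -0.0195, -0.0008], [0.0034, -0.0156, -0.0007], [0.0023, -0.0097, -0.0005], [0.0013, -0.0058, -0.0003]]
end err mm [-0.0399  0.0252  0.0455] maxrow mm 20.020739247090752 deg 0.8226914666987389
```

Call:
{"fn": "jog_arm", "kwargs": {"dr": [[-0.001,0.001,-0.004],[-0.002,0.001,-0.008],[-0.003,0.002,-0.012],[-0.003,0.002,-0.014],[-0.003,0.002,-0.014],[-0.003,0.002,-0.014],[-0.003,0.002,-0.014],[-0.003,0.002,-0.014],[-0.003,0.002,-0.014],[-0.003,0.002,-0.014]], "slide": [[0,-0.006,0],[0,-0.012,0],[0,-0.018,0],[0.0004,-0.02,0],[0.0007,-0.02,0],[0.001,-0.02,0],[0.0012,-0.02,0],[0.0016,-0.02,0],[0.0018,-0.02,0],[0.002,-0.02,0]], "gripper": [-1,-1,-1,-1,-1,-1,-1,-1,-1,-1]}}

```text
time_s: 10.75
position: [0.5771, -0.0428, 0.2598]
tool_rot: [[0.968, -0.119, -0.219], [-0.116, -0.993, 0.028], [-0.221, -0.002, -0.975]]
ft_force: [-0.2, -0.3, -3.1]
grip_width: 0.0113
```

Call:
{"fn": "jog_arm", "kwargs": {"dr": [[-0.003,0.002,-0.014],[-0.003,0.002,-0.014],[-0.003,0.002,-0.014],[-0.003,0.002,-0.014],[-0.003,0.002,-0.014],[-0.003,0.002,-0.014],[-0.003,0.002,-0.014],[-0.002,0.002,-0.011],[-0.002,0.001,-0.007],[-0.001,0.001,-0.004]], "slide": [[0.0024,-0.02,0],[0.0026,-0.02,0],[0.003,-0.02,0],[0.003,-0.02,0],[0.0035,-0.02,0],[0.0038,-0.02,0],[0.004,-0.019,0],[0.0034,-0.0156,0],[0.0023,-0.0097,0],[0.0013,-0.0058,0]], "gripper": [-1,-1,-1,-1,-1,-1,-1,-1,-1,-1]}}

```text
time_s: 11.75
position: [0.6171, 0.1239, 0.254]
tool_rot: [[0.979, 0.002, -0.203], [0.002, -1.0, 0.001], [-0.203, -0.002, -0.979]]
ft_force: [-0.2, -0.2, -2.9]
grip_width: 0.011
```

```bash
python3 look.py 7 wrist,0,560,0,420,1.4 side,120,380,100,295,3
python3 - <<'E'
from h import *
from rig import observe
np.set_printoptions(precision=4,suppress=True)
s=observe(); R=s["tool_rot"];p=s["position"]
w=get("wrist_7.pkl");sd=get("side_7.pkl")
for y in (-.039,.039):
    X=p+R@(MOUTH+[0,y,0]); print(y,X,"wrist*1.4",proj(w,X)*1.4,"side*3",(proj(sd,X)-[120,100])*3)
E
```

```text
11.75 [0.6171 0.1239 0.254 ] [[0.9792440242448148, 0.0021753501903529373, -0.20267315765135197], [0.0024350896374244744, -0.9999965024184087, 0.0010322254633251288], [-0.2026702033335886, -0.0015043279226153725, -0.9792458964316485]] [  0.5251  35.2495  49.9542   0.1727 106.4885   0.4237] [-0.1541 -0.1566 -2.8945] 0.01104176594828232
-0.039 [0.5214 0.1622 0.1739] wrist*1.4 [[232.0197 229.6339]] side*3 [[270.3991 224.4489]]
0.039 [0.5215 0.0842 0.1738] wrist*1.4 [[245.4366 367.9861]] side*3 [[311.7336 276.5766]]
```

View pics/side_7.png

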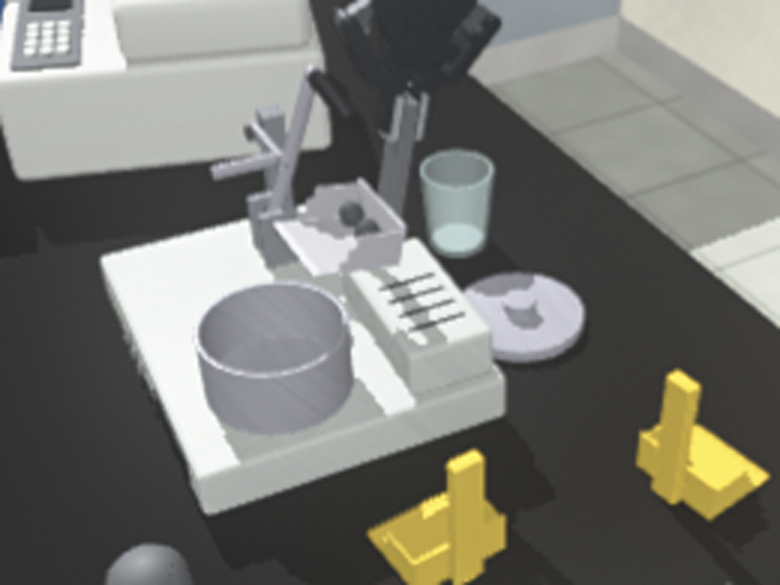

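View pics/wrist_7.png

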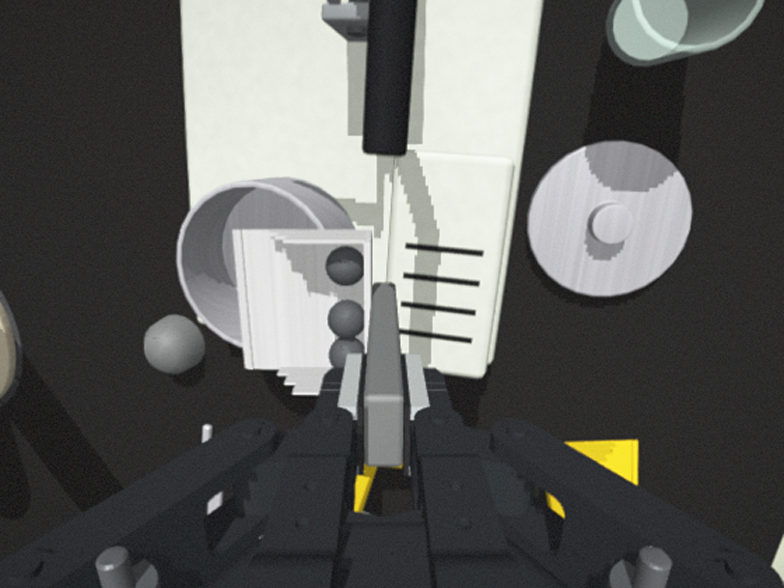

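Run:
```python
from h import *
a=np.linspace(0,2*np.pi,72)
out=[]
for n,f in (("wrist_7.pkl","w"),("side_7.pkl","s")):
    im=get(n); px=im["pixels"].copy()
    px=cv2.resize(px,None,fx=3,fy=3,interpolation=cv2.INTER_CUBIC)
    X=np.array([[.4985+.06*np.cos(t),.12+.06*np.sin(t),.11] for t in a])
    for q in proj(im,X): cv2.circle(px,tuple(np.round((q+.5)*3-.5).astype(int)),1,(0,0,255),-1)
    out.append(px[330:780,330:780] if f=="w" else px[480:930,480:930])
cv2.imwrite("pics/jarov.png",cv2.resize(np.hstack(out),(800,400)))
```

```text
(no output)
```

View pics/jarov.png

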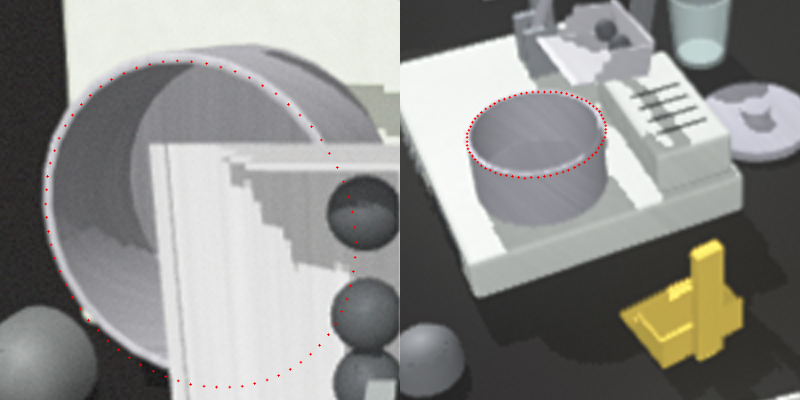

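Run:
```python
from h import *
from rig import observe
np.set_printoptions(precision=4,suppress=True)
s=observe(); R=s["tool_rot"];p=s["position"]
def seq(R,p,ms,bs):
    drs=[];sls=[]
    for m,b in zip(ms,bs):
        R1,p1=tcp_for_mouth(m,0,b); dr=np.round(Rn.from_matrix(R.T@R1).as_rotvec(),3); sl=np.round(R.T@(p1-p),4)
        p=p+R@sl;R=R@Rn.from_rotvec(dr).as_matrix();drs.append(dr.tolist());sls.append(sl.tolist())
    print(drs);print(sls);print(p);return R,p
b=np.linspace(.205,.03,9)[1:]; z=np.linspace(.174,.130,9)[1:]; x=np.linspace(.5215,.5235,9)[1:]
R,p=seq(R,p,[[xi,.1215,zi] for xi,zi in zip(x,z)],b)
b=np.linspace(.03,-.85,9)[1:]; z=np.linspace(.130,.108,9)[1:]
seq(R,p,[[.5235,.1215,zi] for zi in z],b)
```

```text
[[-0.001, 0.021, 0.002], [-0.0, 0.022, -0.0], [-0.0, 0.022, -0.0], [-0.0, 0.021, -0.0], [-0.0, 0.022, -0.0], [-0.0, 0.022, -0.0], [-0.0, 0.022, -0.0], [-0.0, 0.022, -0.0]]
[[-0.0006, 0.0017, 0.0036], [-0.001, 0.0, 0.0037], [-0.001, 0.0, 0.0037], [-0.0011, 0.0, 0.0037], [-0.0013, 0.0, 0.0038], [-0.0014, 0.0, 0.0038], [-0.0015, 0.0, 0.0038], [-0.0016, 0.0, 0.0038]]
[0.6039 0.1215 0.2256]
[[-0.0, 0.11, -0.0], [-0.0, 0.11, -0.0], [-0.0, 0.11, -0.0], [-0.0, 0.11, -0.0], [-0.0, 0.11, -0.0], [0.0, 0.11, -0.0], [0.0, 0.11, -0.0], [0.0, 0.11, -0.0]]
[[-0.0112, 0.0, -0.0052], [-0.0114, 0.0, -0.0052], [-0.0118, 0.0, -0.0052], [-0.012, 0.0, -0.0053], [-0.0123, 0.0, -0.0054], [-0.0126, 0.0, -0.0055], [-0.0129, 0.0, -0.0057], [-0.0131, 0.0, -0.0059]]
[0.501  0.1215 0.2309]
```

Call:
{"fn": "jog_arm", "kwargs": {"dr": [[0,0.021,0.002],[0,0.022,0],[0,0.022,0],[0,0.021,0],[0,0.022,0],[0,0.022,0],[0,0.022,0],[0,0.022,0],[0,0,0],[0,0,0]], "slide": [[-0.0006,0.0017,0.0036],[-0.001,0,0.0037],[-0.001,0,0.0037],[-0.0011,0,0.0037],[-0.0013,0,0.0038],[-0.0014,0,0.0038],[-0.0015,0,0.0038],[-0.0016,0,0.0038],[0,0,0],[0,0,0]], "gripper": [-1,-1,-1,-1,-1,-1,-1,-1,-1,-1]}}

```text
time_s: 12.85
position: [0.604, 0.1204, 0.226]
tool_rot: [[1.0, -0.002, -0.03], [-0.002, -1.0, 0.001], [-0.03, -0.001, -1.0]]
ft_force: [0.9, -0.1, -2.5]
grip_width: 0.0112
```

```bash
python3 look.py 8 side,120,380,100,295,3
python3 - <<'E'
from h import *
from rig import observe
s=observe(); print(s["position"]+s["tool_rot"]@MOUTH)
E
```

```text
12.85 [0.604  0.1204 0.226 ] [[0.9995436773868354, -0.002038236722274335, -0.0301377269724509], [-0.0020048278686201513, -0.999997341993055, 0.0011387150839260013], [-0.03013996783706356, -0.001077774507552019, -0.9995451069065825]] [ 0.2487 29.8981 63.4471  0.0728 88.3814  0.3614] [ 0.9498 -0.0948 -2.4722] 0.011191478626565984
[0.52378659 0.12080855 0.1304045 ]
```

View pics/side_8.png

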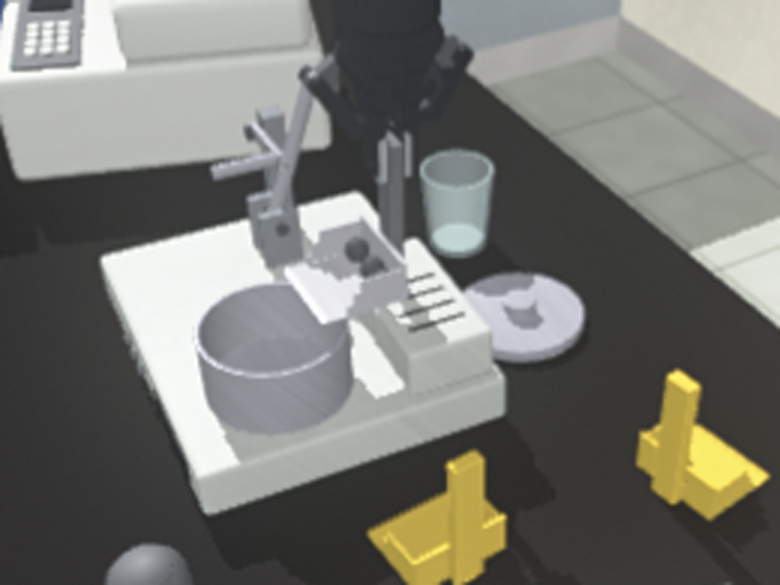

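Call:
{"fn": "jog_arm", "kwargs": {"dr": [[0,0.11,0],[0,0.11,0],[0,0.11,0],[0,0.11,0],[0,0.11,0],[0,0.11,0],[0,0.11,0],[0,0.11,0],[0,0,0],[0,0,0]], "slide": [[-0.0112,0,-0.0052],[-0.0114,0,-0.0052],[-0.0118,0,-0.0052],[-0.012,0,-0.0053],[-0.0123,0,-0.0054],[-0.0126,0,-0.0055],[-0.0129,0,-0.0057],[-0.0131,0,-0.0059],[0,0,0],[0,0,0]], "gripper": [-1,-1,-1,-1,-1,-1,-1,-1,-1,-1]}}

```text
time_s: 13.9
position: [0.5016, 0.121, 0.2318]
tool_rot: [[0.659, -0.001, 0.752], [-0.002, -1.0, -0.0], [0.752, -0.001, -0.659]]
ft_force: [0.7, 0.1, -0.7]
grip_width: 0.0108
```

```bash
python3 look.py 9 side,120,380,100,295,3 top,95,265,160,290,4 wrist,0,560,0,420,1.4
python3 - <<'E'
from h import *
from rig import observe
s=observe(); print(s["position"]+s["tool_rot"]@MOUTH)
E
```

```text
13.9 [0.5016 0.121  0.2318] [[0.6586381901757, -0.0013781142204863412, 0.7524585272579971], [-0.0017598551100647822, -0.9999984090982192, -0.00029105158017879765], [0.7524577312727077, -0.0011325202982900749, -0.6586395676283835]] [  0.6478   7.4205 113.4776  -2.8171  10.3122   3.2991] [ 0.6781  0.0725 -0.7487] 0.010788975329046059
[0.52546717 0.12109683 0.10948344]
```

View pics/side_9.png

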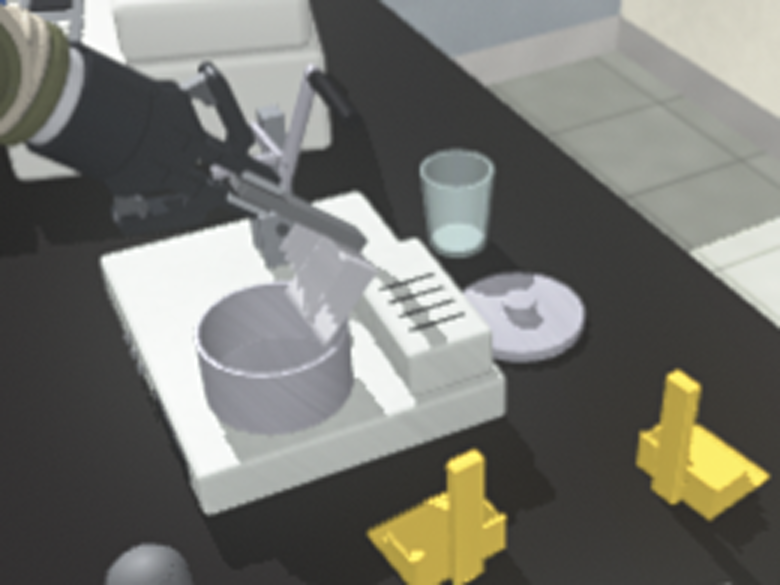

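View pics/wrist_9.png

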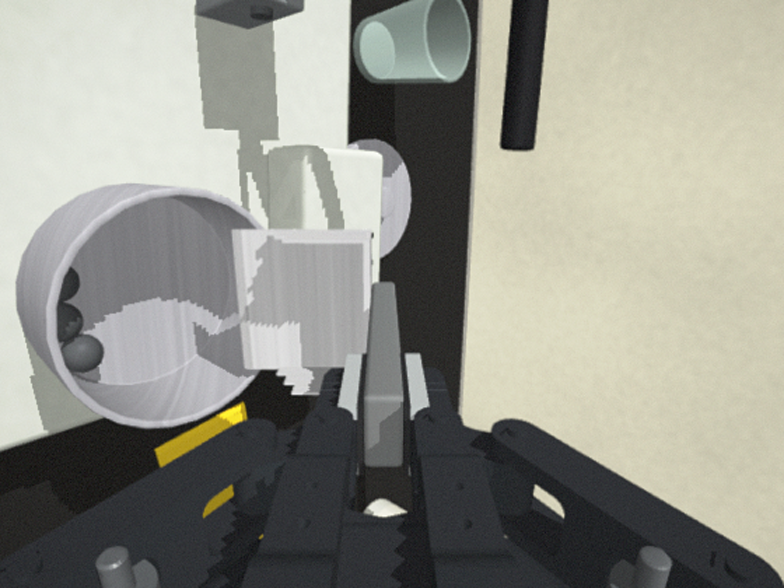

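```bash
cat > p.py <<'E'
from h import *
from rig import observe
np.set_printoptions(precision=4,suppress=True)
s=observe(); R=s["tool_rot"];p=s["position"]
def seq(R,p,ms,bs,yaw=0):
    drs=[];sls=[]
    for m,b in zip(ms,bs):
        R1,p1=tcp_for_mouth(m,yaw,b); dr=np.round(Rn.from_matrix(R.T@R1).as_rotvec(),3); sl=np.round(R.T@(p1-p),4)
        p=p+R@sl;R=R@Rn.from_rotvec(dr).as_matrix();drs.append(dr.tolist());sls.append(sl.tolist())
    print(drs);print(sls);print(p);return R,p
E
python3 - <<'E'
from p import *
b=np.linspace(-.85,0,11)[1:]; z=np.linspace(.109,.19,11)[1:]
R,p=seq(R,p,[[.5235,.121,zi] for zi in z],b)
g=np.array([.6507,-.2456,.1039]); u=np.array([.9696,-.2446,0])
pt=g-.06*u; pt[2]=p[2]; print(pt,p)
R1=toolR(-.2465)
plan(R,p,R1,pt,[.5]+[1]*8+[.5])
E
```

```text
[[0.0, -0.088, -0.002], [0.0, -0.085, 0.0], [0.0, -0.085, 0.0], [0.0, -0.085, 0.0], [0.0, -0.085, -0.0], [0.0, -0.085, -0.0], [0.0, -0.085, -0.0], [0.0, -0.085, -0.0], [0.0, -0.085, -0.0], [0.0, -0.085, -0.0]]
[[0.0128, -0.0, 0.0007], [0.0136, -0.0, 0.0011], [0.0132, -0.0, 0.0007], [0.0126, -0.0, 0.0002], [0.0119, -0.0, -0.0001], [0.0114, -0.0, -0.0005], [0.0108, -0.0, -0.0007], [0.0101, -0.0, -0.0009], [0.0094, -0.0, -0.001], [0.0087, -0.0, -0.0012]]
[0.601 0.121 0.288]
[ 0.5925 -0.2309  0.288 ] [0.601 0.121 0.288]
dr [[0.0, -0.0, 0.014], [0.0, -0.0, 0.027], [0.0, -0.0, 0.027], [0.0, -0.0, 0.027], [0.0, -0.0, 0.027], [0.0, -0.0, 0.027], [0.0, -0.0, 0.027], [0.0, -0.0, 0.027], [0.0, -0.0, 0.027], [0.0, -0.0, 0.014]]
slide [[-0.0005, 0.0195, 0.0], [-0.0004, 0.0392, 0.0], [0.0007, 0.0391, 0.0], [0.0017, 0.039, 0.0], [0.0028, 0.039, 0.0], [0.0038, 0.039, 0.0], [0.0049, 0.0388, 0.0001], [0.0059, 0.0386, -0.0], [0.007, 0.0385, -0.0], [0.004, 0.0191, -0.0]]
end err mm [ 0.0182  0.0414 -0.0267] maxrow mm 39.202040763205176 deg 1.5684921196821573
```

Call:
{"fn": "jog_arm", "kwargs": {"dr": [[0,-0.088,-0.002],[0,-0.085,0],[0,-0.085,0],[0,-0.085,0],[0,-0.085,0],[0,-0.085,0],[0,-0.085,0],[0,-0.085,0],[0,-0.085,0],[0,-0.085,0]], "slide": [[0.0128,0,0.0007],[0.0136,0,0.0011],[0.0132,0,0.0007],[0.0126,0,0.0002],[0.0119,0,-0.0001],[0.0114,0,-0.0005],[0.0108,0,-0.0007],[0.0101,0,-0.0009],[0.0094,0,-0.001],[0.0087,0,-0.0012]], "gripper": [-1,-1,-1,-1,-1,-1,-1,-1,-1,-1]}}

```text
time_s: 15.05
position: [0.6011, 0.121, 0.2873]
tool_rot: [[1.0, 0.0, -0.003], [0.0, -1.0, -0.0], [-0.003, 0.0, -1.0]]
ft_force: [0.3, 0.3, -1.4]
grip_width: 0.0111
```

```bash
python3 look.py 10 side,120,380,100,295,3 wrist,0,560,0,420,1.4
```

```text
15.05 [0.6011 0.121  0.2873] [[0.9999952347179983, 4.8679481705603675e-05, -0.0030867736560568977], [4.834951115469917e-05, -0.9999999931095795, -0.00010697273312902249], [-0.003086778842164927, 0.00010682297937646674, -0.9999952301812397]] [ 0.3369 27.0962 58.2874 -0.0051 94.7933  0.3337] [ 0.2609  0.3141 -1.4433] 0.011084346305030753
```

View pics/wrist_10.png

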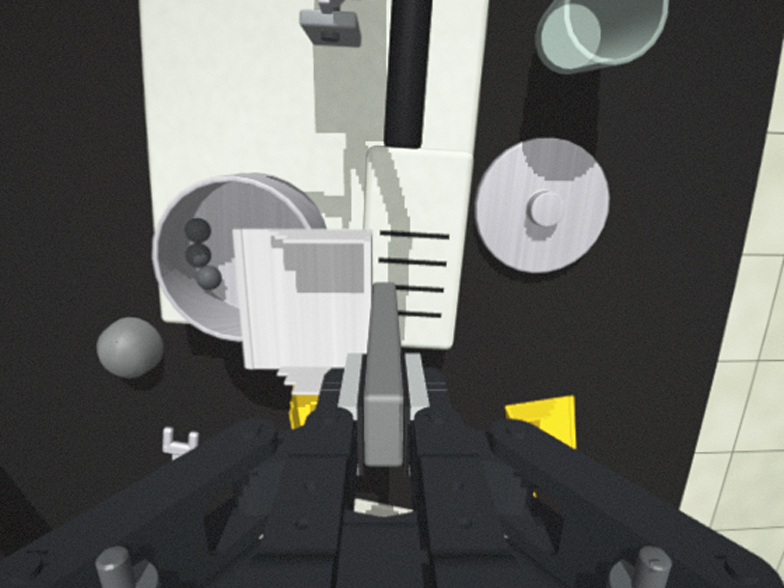

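Three balls in the jar at (198,230), (199,255), (208,277); the scoop is empty. Back to the tray.

Call:
{"fn": "jog_arm", "kwargs": {"dr": [[0,0,0.014],[0,0,0.027],[0,0,0.027],[0,0,0.027],[0,0,0.027],[0,0,0.027],[0,0,0.027],[0,0,0.027],[0,0,0.027],[0,0,0.014]], "slide": [[-0.0005,0.0195,0],[-0.0004,0.039,0],[0.0007,0.039,0],[0.0017,0.039,0],[0.0028,0.039,0],[0.0038,0.039,0],[0.0049,0.039,0],[0.0059,0.0386,0],[0.007,0.0385,0],[0.004,0.0191,0]], "gripper": [-1,-1,-1,-1,-1,-1,-1,-1,-1,-1]}}

```text
time_s: 16.15
position: [0.5909, -0.2336, 0.2866]
tool_rot: [[0.97, -0.245, -0.0], [-0.245, -0.97, -0.002], [0.0, 0.002, -1.0]]
ft_force: [-0.1, -0.3, -1.6]
grip_width: 0.0112
```

Run:
```python
from p import *
g=np.array([.6507,-.2456,.1039]); u=np.array([.9696,-.2446,0])
pt=g-.06*u; pt[2]=.106; print(p,R,pt)
plan(R,p,toolR(-.2465),pt,[.8,1.2,1.2,1.2,1.2,1.2,1,.8,.4,.1])
```

```text
[ 0.5909 -0.2336  0.2866] [[ 0.9696 -0.2446 -0.0004]
 [-0.2446 -0.9696 -0.0021]
 [ 0.0001  0.0022 -1.    ]] [ 0.5925 -0.2309  0.106 ]
dr [[0.0, -0.0, -0.0], [0.0, -0.0, -0.0], [0.0, -0.0, -0.0], [0.0, -0.0, -0.0], [0.0, -0.0, -0.0], [0.0, -0.0, -0.0], [0.0, -0.0, -0.0], [0.0, -0.0, -0.0], [0.0, -0.0, -0.0], [0.0, -0.0, -0.0]]
slide [[0.0001, -0.0003, 0.0159], [0.0001, -0.0004, 0.0238], [0.0001, -0.0005, 0.0238], [0.0001, -0.0004, 0.0238], [0.0002, -0.0005, 0.0238], [0.0001, -0.0004, 0.0238], [0.0001, -0.0004, 0.0199], [0.0001, -0.0003, 0.0158], [0.0, -0.0001, 0.008], [0.0, -0.0001, 0.0019]]
end err mm [-0.0195  0.0185  0.0437] maxrow mm 23.806091657388873 deg 0.017056961304538227
```

Call:
{"fn": "jog_arm", "kwargs": {"dr": [[0,0,0],[0,0,0],[0,0,0],[0,0,0],[0,0,0],[0,0,0],[0,0,0],[0,0,0],[0,0,0],[0,0,0]], "slide": [[0,0,0.02],[0,0,0.03],[0,0,0.03],[0,0,0.02],[0,0,0.02],[0,0,0.01],[0,0,0],[0,0,0],[0,0,0],[0,0,0]], "gripper": [-1,-1,-1,-1,-1,-1,-1,-1,-1,-1]}}

```text
time_s: 17.15
position: [0.5912, -0.2308, 0.1575]
tool_rot: [[0.97, -0.241, -0.001], [-0.241, -0.97, -0.001], [-0.001, 0.001, -1.0]]
ft_force: [-0.1, 0.2, -2.0]
grip_width: 0.0113
```

```bash
python3 look.py 11 side,220,420,220,370,4 wrist,0,560,0,420,1.4
python3 - <<'E'
from p import *
g=np.array([.6507,-.2456,.1039]); u=np.array([.9696,-.2446,0])
pt=g-.06*u; pt[2]=.106; print("tool delta",R.T@(pt-p))
E
```

```text
17.15 [ 0.5912 -0.2308  0.1575] [[0.9704275357775196, -0.24139035667268155, -0.001045710383539119], [-0.24139154503222074, -0.9704270402336077, -0.0012171977642040153], [-0.0007209658299969987, 0.0014336278720091507, -0.9999987124588694]] [-31.9584  34.0471  67.4929  -0.0928  78.4739 -17.9712] [-0.0724  0.2455 -2.0347] 0.011289768395289886
tool delta [ 0.0016 -0.0003  0.0512]
```

View pics/side_11.png

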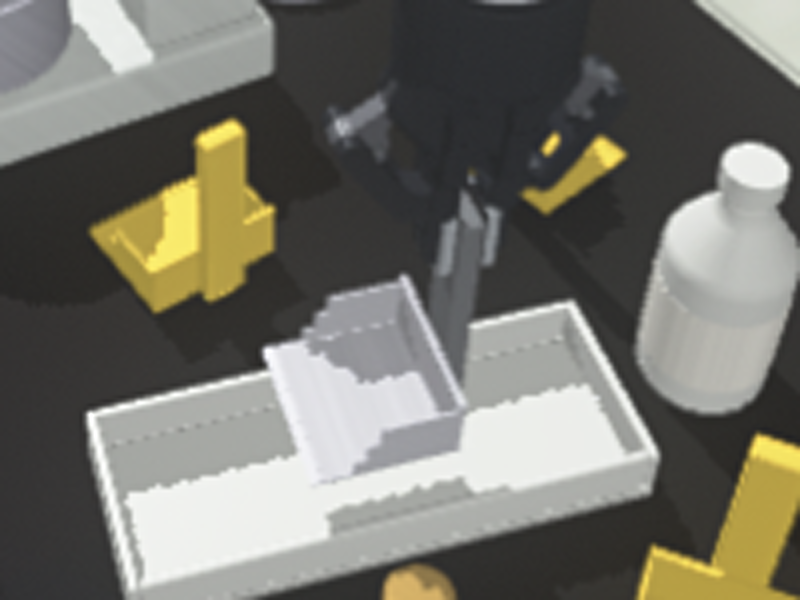

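View pics/wrist_11.png

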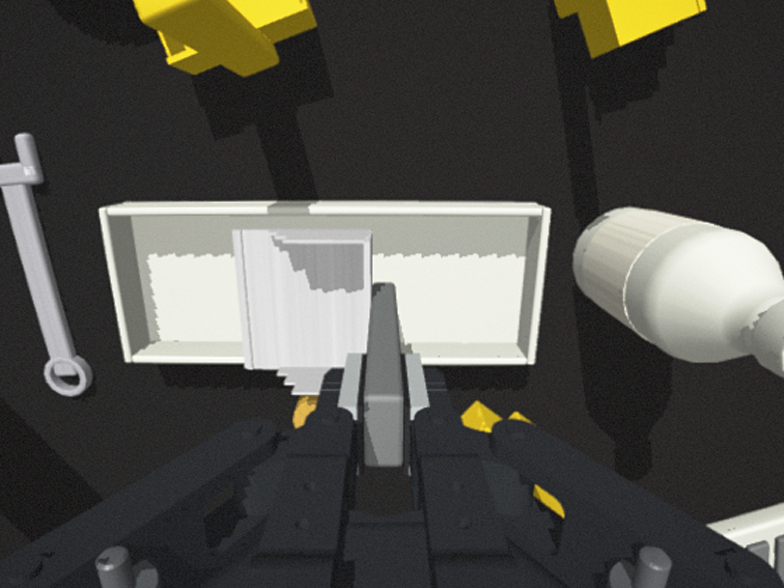

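Call:
{"fn": "jog_arm", "kwargs": {"dr": [[0,0,0.002],[0,0,0],[0,0,0],[0,0,0],[0,0,0],[0,0,0],[0,0,0],[0,0,0],[0,0,0],[0,0,0]], "slide": [[0,0,0.01],[0,0,0.012],[0,0,0.01],[0,0,0.008],[0,0,0.006],[0,0,0.004],[0,0,0.002],[0,0,0.001],[0,0,0],[0,0,0]], "gripper": [-1,-1,-1,-1,-1,-1,-1,-1,-1,-1]}}

```text
time_s: 18.25
position: [0.5909, -0.2308, 0.1039]
tool_rot: [[0.97, -0.243, -0.002], [-0.243, -0.97, -0.001], [-0.002, 0.001, -1.0]]
ft_force: [-1.1, -0.3, 0.4]
grip_width: 0.011
```

```bash
python3 look.py 12 side,220,420,220,370,4
```

```text
18.25 [ 0.5909 -0.2308  0.1039] [[0.9699234967556148, -0.24340137736981574, -0.0020444891385524586], [-0.24340317338921955, -0.9699249643181506, -0.0006773304155413786], [-0.0018181378986820232, 0.0011545938293843277, -0.9999976806411456]] [-31.9719  37.0251  71.3767  -0.1     71.677  -17.8529] [-1.0525 -0.2981  0.4436] 0.010984252339240705
```

View pics/side_12.png

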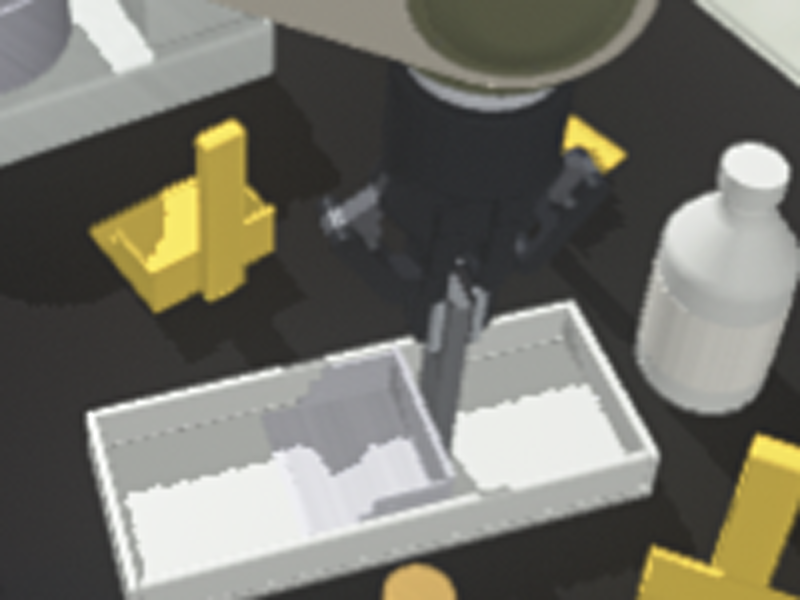

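Call:
{"fn": "jog_arm", "kwargs": {"dr": [[0,0,0],[0,0,0],[0,0,0],[0,0,0],[0,0,0],[0,0,0],[0,0,0],[0,0,0],[0,0,0],[0,0,0]], "slide": [[0,0,0],[0,0,0],[0,0,0],[0,0,0],[0,0,-0.005],[0,0,-0.02],[0,0,-0.03],[0,0,-0.04],[0,0,-0.04],[0,0,-0.03]], "gripper": [-0.5,-0.3,-0.1,0,0,0,0,0,0,0]}}

```text
time_s: 19.3
position: [0.5913, -0.2306, 0.2719]
tool_rot: [[0.97, -0.243, 0.0], [-0.243, -0.97, -0.002], [0.0, 0.002, -1.0]]
ft_force: [0.3, -0.4, -0.4]
grip_width: 0.0426
```

```bash
python3 look.py 13 side,220,420,220,370,4
python3 - <<'E'
from h import *
t=get("t0.pkl"); s=get("s0.pkl")
crop(s["pixels"],175,255,115,195,9,"pics/lev.png")
E
```

```text
19.3 [ 0.5913 -0.2306  0.2719] [[0.9699331123572108, -0.24337164417214033, 1.9131214782014023e-05], [-0.24337117880010603, -0.9699314055223656, -0.00188093350627569], [0.00047632184604373164, 0.0018197237035855584, -0.9999982308600057]] [-31.942   29.7286  56.2465  -0.0911  93.9669 -17.8628] [ 0.2639 -0.4443 -0.4092] 0.04259566371333024
```

View pics/side_13.png

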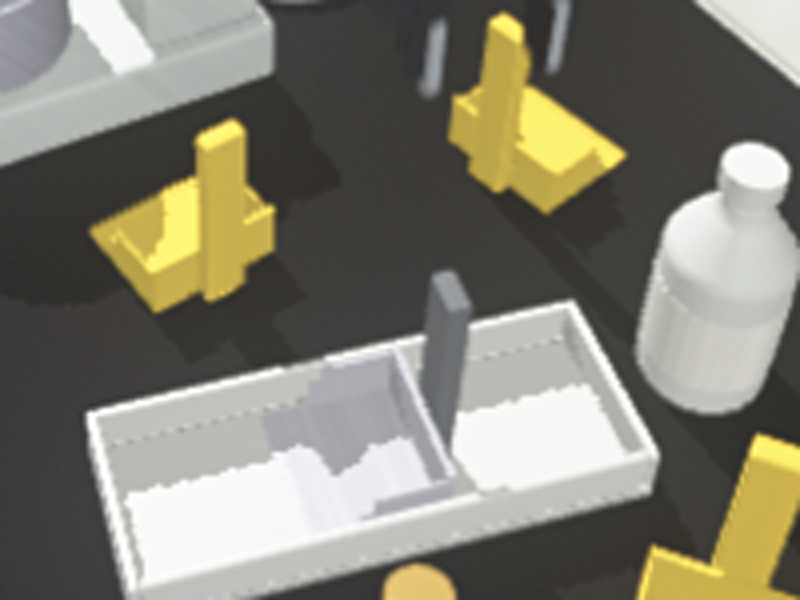

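View pics/lev.png

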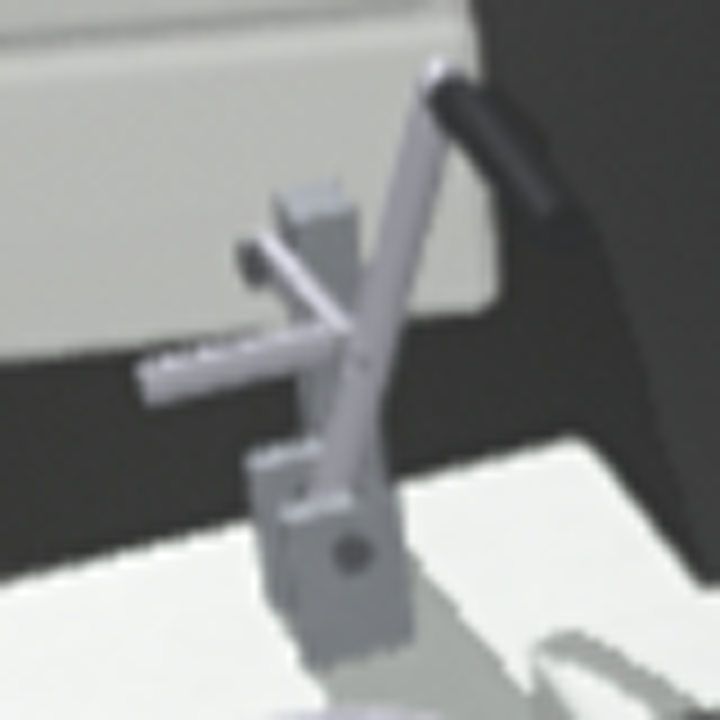

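Run:
```python
from p import *
th0=np.arctan2(R[1,0],R[0,0]); th1=np.pi/2-.0595
tgt=np.array([.5394,.2797,.30]); print(th1-th0)
plan(R,p,toolR(th1),tgt,[1]*20,3)
```

```text
1.7570418939424908
dr [[0.0, -0.0, -0.088], [0.0, -0.0, -0.088], [0.0, -0.0, -0.088], [0.0, -0.0, -0.088], [0.0, -0.0, -0.088], [0.0, -0.0, -0.088], [0.0, -0.0, -0.088], [0.0, -0.0, -0.088], [0.0, -0.0, -0.088], [0.0, -0.0, -0.088], [0.0, -0.0, -0.088], [0.0, -0.0, -0.088], [0.0, -0.0, -0.088], [0.0, -0.0, -0.088], [0.0, -0.0, -0.088], [0.0, -0.0, -0.088], [0.0, -0.0, -0.088], [0.0, -0.0, -0.088], [0.0, -0.0, -0.088], [0.0, -0.0, -0.088]]
slide [[-0.009, -0.024, -0.001], [-0.006, -0.025, -0.002], [-0.005, -0.025, -0.001], [-0.002, -0.026, -0.001], [0.0, -0.025, -0.002], [0.003, -0.026, -0.001], [0.004, -0.025, -0.001], [0.007, -0.025, -0.002], [0.009, -0.024, -0.001], [0.011, -0.023, -0.001], [0.013, -0.022, -0.002], [0.015, -0.021, -0.001], [0.017, -0.02, -0.001], [0.018, -0.018, -0.002], [0.02, -0.016, -0.001], [0.021, -0.015, -0.001], [0.022, -0.012, -0.002], [0.024, -0.011, -0.001], [0.024, -0.008, -0.001], [0.025, -0.006, -0.002]]
end err mm [0.4957 0.0174 0.3334] maxrow mm 26.419689627245813 deg 5.033645948960862
```

Call:
{"fn": "jog_arm", "kwargs": {"dr": [[0,0,-0.088],[0,0,-0.088],[0,0,-0.088],[0,0,-0.088],[0,0,-0.088],[0,0,-0.088],[0,0,-0.088],[0,0,-0.088],[0,0,-0.088],[0,0,-0.088]], "slide": [[-0.009,-0.024,-0.003],[-0.006,-0.025,-0.003],[-0.005,-0.025,-0.003],[-0.002,-0.026,-0.003],[0,-0.025,-0.003],[0.003,-0.026,-0.003],[0.004,-0.025,-0.003],[0.007,-0.025,-0.003],[0.009,-0.024,-0.003],[0.011,-0.023,-0.003]], "gripper": [-0.2,-0.2,-0.2,-0.2,-0.2,-0.2,-0.2,-0.2,-0.2,-0.2]}}

```text
time_s: 20.35
position: [0.5649, 0.0256, 0.2989]
tool_rot: [[0.803, 0.595, -0.002], [0.595, -0.803, -0.0], [-0.002, -0.001, -1.0]]
ft_force: [0.5, -0.3, 0.0]
grip_width: 0.0342
```

Call:
{"fn": "jog_arm", "kwargs": {"dr": [[0,0,-0.088],[0,0,-0.088],[0,0,-0.088],[0,0,-0.088],[0,0,-0.088],[0,0,-0.088],[0,0,-0.088],[0,0,-0.088],[0,0,-0.088],[0,0,-0.088]], "slide": [[0.013,-0.022,0],[0.015,-0.021,0],[0.017,-0.02,0],[0.018,-0.018,0],[0.02,-0.016,0],[0.021,-0.015,0],[0.022,-0.012,0],[0.024,-0.011,0],[0.024,-0.008,0],[0.015,-0.004,0]], "gripper": [-0.2,-0.2,-0.2,-0.2,-0.2,-0.2,-0.2,-0.2,-0.2,-0.2]}}

```text
time_s: 21.35
position: [0.5392, 0.2716, 0.2986]
tool_rot: [[0.052, 0.999, -0.003], [0.999, -0.052, 0.0], [-0.0, -0.003, -1.0]]
ft_force: [0.9, -0.1, -0.3]
grip_width: 0.0345
```

```bash
python3 look.py 14 side,120,320,60,210,4 wrist,0,560,0,420,1.4 top,60,260,160,310,4
```

```text
21.35 [0.5392 0.2716 0.2986] [[0.05169823291523113, 0.9986592181172935, -0.002656836991345587], [0.9986627451340246, -0.051698366983890576, 1.8236583554272768e-05], [-0.0001191420015215064, -0.002654226922294903, -0.9999964704360852]] [ 15.4951  25.7911  58.6528   0.0419  95.7025 -71.5374] [ 0.9431 -0.0501 -0.3157] 0.03449208558390971
```

View pics/wrist_14.png

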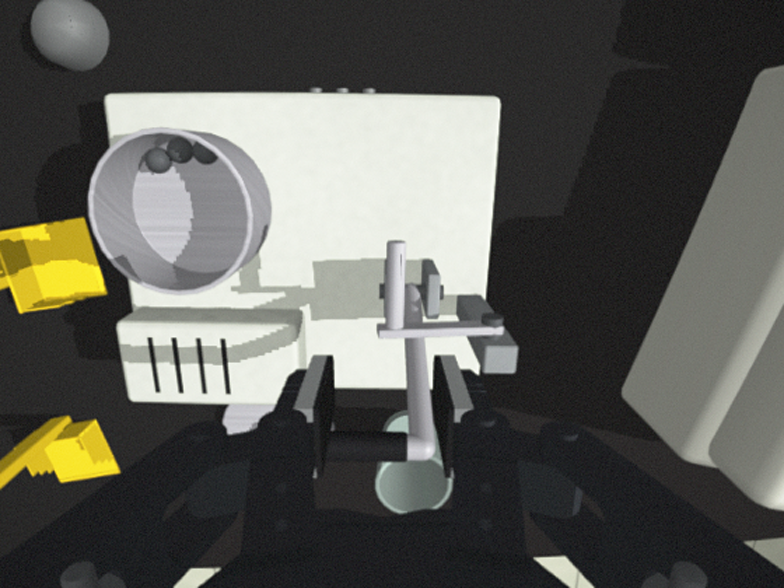

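View pics/side_14.png

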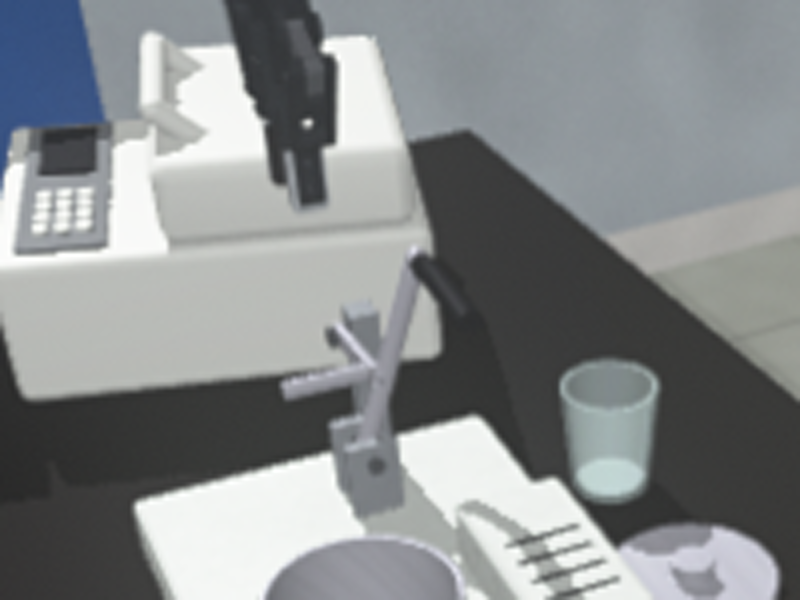

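Run:
```python
from h import *
np.set_printoptions(precision=4,suppress=True)
w=get("wrist_14.pkl");t=get("t0.pkl");s=get("s0.pkl")
c=lambda u,v:((u+.5)/1.4-.5,(v+.5)/1.4-.5)
TM=lambda u,v:(95+u/4-.375,190+v/4-.375)
L=lambda u,v:(175+(u+.5)/9-.5,115+(v+.5)/9-.5)
print("tip",tri([w,t,s],[c(397,243),TM(167,300),L(145,385)]))
print("tip ws",tri([w,s],[c(397,243),L(145,385)]))
print("root ws",tri([w,s],[c(395,325),L(330,330)]))
print("bar far end",tri([w,s],[c(495,328),L(262,238)]))
print("lever end",tri([w,s],[c(332,446),L(560,205)])); print("lever shaft top",tri([w,s],[c(420,448),L(438,72)]))
for n,X in [("pin tip",(.5195,.2805,.158)),("pinmid",(.5394,.2797,.158)),("root",(.5744,.277,.158))]: print(n,proj(w,X)*1.4,(proj(s,X)-[175,115])*9)
```

```text
tip (array([0.5169, 0.2823, 0.1576]), [1.2467658047137278, 1.8175668305919916, 0.7683218148451595])
tip ws (array([0.5162, 0.283 , 0.158 ]), [0.39603680248574274, 0.3960368024858163])
root ws (array([0.5697, 0.2796, 0.1612]), [1.8460953059376528, 1.8460953059377376])
bar far end (array([0.5751, 0.3441, 0.1584]), [1.1033124881130192, 1.1033124881130802])
lever end (array([0.6269, 0.2395, 0.2049]), [1.6493139092119609, 1.6493139092119182])
lever shaft top (array([0.6145, 0.2897, 0.2264]), [1.298431025157643, 1.2984310251577766])
pin tip [[392.8314 248.9177]] [[153.8578 382.5203]]
pinmid [[392.8157 280.3795]] [[221.6326 365.7864]]
root [[390.7774 332.8022]] [[340.2184 338.934 ]]
```

Call:
{"fn": "jog_arm", "kwargs": {"dr": [[0,0,0],[0,0,0],[0,0,0],[0,0,0],[0,0,0],[0,0,0],[0,0,0],[0,0,0],[0,0,0],[0,0,0]], "slide": [[0.0095,-0.0087,0],[0,0,0.02],[0,0,0.03],[0,0,0.03],[0,0,0.02],[0,0,0.02],[0,0,0.015],[0,0,0.01],[0,0,0.004],[0,0,0]], "gripper": [-0.2,-0.2,-0.2,-0.2,-0.2,-0.2,-0.2,-0.2,-0.2,-0.2]}}

```text
time_s: 22.5
position: [0.5311, 0.2797, 0.1497]
tool_rot: [[0.057, 0.998, -0.003], [0.998, -0.057, -0.0], [-0.0, -0.003, -1.0]]
ft_force: [-0.5, 0.5, 0.6]
grip_width: 0.0341
```

```bash
python3 look.py 15 side,150,270,90,180,6 wrist,0,560,0,420,1.4
```

```text
22.5 [0.5311 0.2797 0.1497] [[0.0574308312116461, 0.9983455831584739, -0.0027921701785051803], [0.9983493931876077, -0.057431818238285644, -0.00027454649858086336], [-0.0004344516944120867, -0.0027717939697673136, -0.999996064197212]] [ 16.4754  31.2732  74.225    0.0314  74.6597 -70.2405] [-0.4572  0.4763  0.6045] 0.034113053093464976
```

View pics/side_15.png

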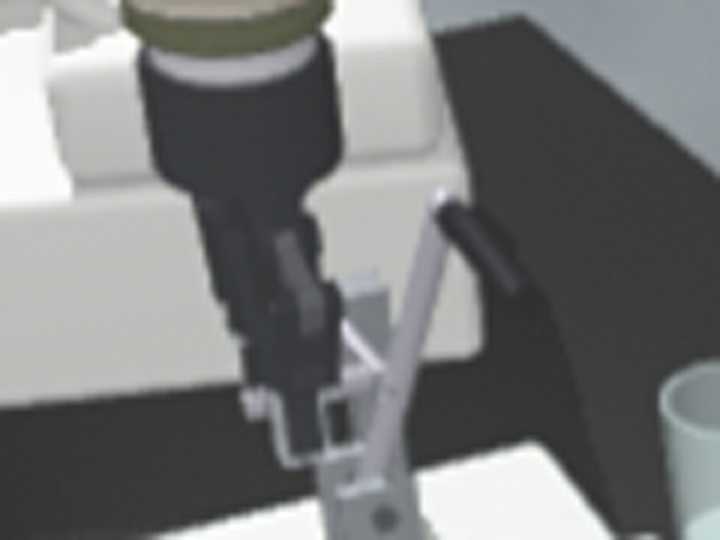

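View pics/wrist_15.png

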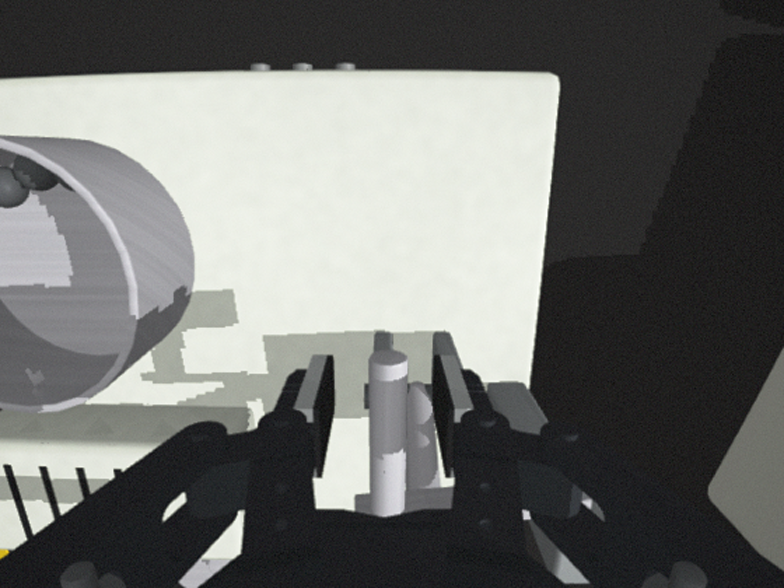

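Run:
```python
from h import *
np.set_printoptions(precision=4,suppress=True)
w=get("wrist_14.pkl");s=get("s0.pkl")
c=lambda u,v:((u+.5)/1.4-.5,(v+.5)/1.4-.5)
L=lambda u,v:(175+(u+.5)/9-.5,115+(v+.5)/9-.5)
print("post top ctr",tri([w,s],[c(500,358),L(315,195)]))
print("post front right corner",tri([w,s],[c(482,345),L(300,213)]))
a=np.linspace(.12,1.85,19); y=-65*np.cos(a); z=65*np.sin(a)
print([[round(dy/1000,4),0,round(-dz/1000,4)] for dy,dz in zip(np.diff(y),np.diff(z))])
```

```text
post top ctr (array([0.5933, 0.346 , 0.1667]), [1.7265713686939324, 1.7265713686940345])
post front right corner (array([0.5832, 0.3337, 0.169 ]), [2.2477731591988612, 2.247773159198814])
[[np.float64(0.001), 0, np.float64(-0.0062)], [np.float64(0.0016), 0, np.float64(-0.006)], [np.float64(0.0022), 0, np.float64(-0.0058)], [np.float64(0.0028), 0, np.float64(-0.0056)], [np.float64(0.0033), 0, np.float64(-0.0053)], [np.float64(0.0038), 0, np.float64(-0.005)], [np.float64(0.0042), 0, np.float64(-0.0046)], [np.float64(0.0047), 0, np.float64(-0.0042)], [np.float64(0.005), 0, np.float64(-0.0037)], [np.float64(0.0054), 0, np.float64(-0.0032)], [np.float64(0.0056), 0, np.float64(-0.0027)], [np.float64(0.0059), 0, np.float64(-0.0021)], [np.float64(0.0061), 0, np.float64(-0.0015)], [np.float64(0.0062), 0, np.float64(-0.001)], [np.float64(0.0062), 0, np.float64(-0.0004)], [np.float64(0.0062), 0, np.float64(0.0002)], [np.float64(0.0062), 0, np.float64(0.0008)], [np.float64(0.0061), 0, np.float64(0.0014)]]
```

Call:
{"fn": "jog_arm", "kwargs": {"dr": [[0,0,0],[0,0,0],[0,0,0],[0,0,0],[0,0,0],[0,0,0],[0,0,0],[0,0,0],[0,0,0],[0,0,0]], "slide": [[0.0015,0,0],[0,0,0],[0,0,0],[0,0,0],[0,0,0],[0,0,0],[0,0,0],[0,0,0],[0.001,0,-0.006],[0.0016,0,-0.006]], "gripper": [-0.3,-0.5,-0.7,-0.8,-1,-1,-1,-1,-1,-1], "force": 20}}

```text
time_s: 23.6
position: [0.5314, 0.2835, 0.1617]
tool_rot: [[0.057, 0.998, -0.004], [0.998, -0.057, -0.002], [-0.002, -0.004, -1.0]]
ft_force: [-0.3, -3.9, -1.1]
grip_width: 0.0114
```

Call:
{"fn": "jog_arm", "kwargs": {"dr": [[0,0,0],[0,0,0],[0,0,0],[0,0,0],[0,0,0],[0,0,0],[0,0,0],[0,0,0],[0,0,0],[0,0,0]], "slide": [[0.0022,0,-0.0058],[0.0028,0,-0.0056],[0.0033,0,-0.0053],[0.0038,0,-0.005],[0.0042,0,-0.0046],[0.0047,0,-0.0042],[0.005,0,-0.0037],[0.0054,0,-0.0032],[0.0056,0,-0.0027],[0.0059,0,-0.0021]], "gripper": [-1,-1,-1,-1,-1,-1,-1,-1,-1,-1]}}

```text
time_s: 24.6
position: [0.5341, 0.3267, 0.206]
tool_rot: [[0.057, 0.998, -0.0], [0.998, -0.057, -0.0], [-0.0, -0.0, -1.0]]
ft_force: [-0.1, -5.3, 3.6]
grip_width: 0.0113
```

Call:
{"fn": "jog_arm", "kwargs": {"dr": [[0,0,0],[0,0,0],[0,0,0],[0,0,0],[0,0,0],[0,0,0],[0,0,0],[0,0,0],[0,0,0],[0,0,0]], "slide": [[0.0061,0,-0.0015],[0.0062,0,-0.001],[0.0062,0,-0.0004],[0.0062,0,0.0002],[0.0062,0,0.0008],[0.0061,0,0.0014],[0,0,0],[0,0,0],[0,0,0],[0,0,0]], "gripper": [-1,-1,-1,-1,-1,-1,-1,-1,-1,-1]}}

```text
time_s: 25.6
position: [0.5361, 0.3638, 0.2043]
tool_rot: [[0.057, 0.998, -0.003], [0.998, -0.057, 0.0], [0.0, -0.003, -1.0]]
ft_force: [3.0, -0.2, 2.8]
grip_width: 0.0111
```

```bash
python3 look.py 16 side,130,290,60,180,5
```

```text
25.6 [0.5361 0.3638 0.2043] [[0.056713130647850496, 0.9983873200942952, -0.00252584382955541], [0.998390503054425, -0.05671255407997935, 0.00029936676078947246], [0.0001556369232487282, -0.002538756517842983, -0.9999967652410137]] [ 23.6848  33.3414  60.7898   0.074   85.9944 -63.0693] [ 3.0363 -0.1859  2.8038] 0.011135079872537573
```

View pics/side_16.png

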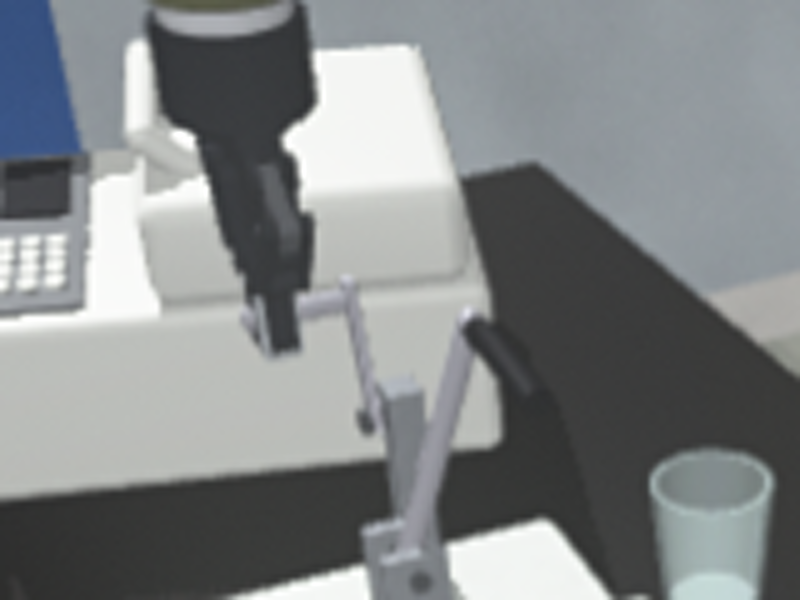

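Call:
{"fn": "jog_arm", "kwargs": {"dr": [[0,0,0],[0,0,0],[0,0,0],[0,0,0],[0,0,0],[0,0,0],[0,0,0],[0,0,0],[0,0,0],[0,0,0]], "slide": [[0,0,0],[0,0,0],[0,0,0],[0,0,0],[0,0,-0.01],[0,0,-0.02],[0,0,-0.03],[0,0,-0.03],[0,0,-0.02],[0,0,0]], "gripper": [-0.6,-0.4,-0.2,-0.2,-0.2,-0.2,-0.2,-0.2,-0.2,-0.2]}}

```text
time_s: 26.65
position: [0.5368, 0.3641, 0.3182]
tool_rot: [[0.057, 0.998, 0.004], [0.998, -0.057, 0.003], [0.003, 0.003, -1.0]]
ft_force: [-0.2, -0.0, -0.4]
grip_width: 0.0339
```

```bash
python3 look.py 17 side,130,290,60,180,5 wrist,0,560,0,420,1.4
python3 - <<'E'
from p import *
tgt=np.array([.6140,.2330,.315])
plan(R,p,toolR(-.0595),tgt,[1]*18+[.6,.3],3)
E
```

```text
26.65 [0.5368 0.3641 0.3182] [[0.056507883106001584, 0.9983958624190576, 0.003544157358846178], [0.9983984659189987, -0.05651696581600241, 0.002517106581522246], [0.0027133738165560774, 0.003396244905573571, -0.9999905515168996]] [ 23.6897  30.4616  47.6189   0.0515 101.6756 -63.0601] [-0.1651 -0.0149 -0.3648] 0.0338853219954169
dr [[-0.0, 0.0, 0.083], [-0.0, 0.0, 0.083], [-0.0, 0.0, 0.083], [-0.0, 0.0, 0.083], [-0.0, 0.0, 0.083], [-0.0, 0.0, 0.083], [-0.0, 0.0, 0.083], [-0.0, 0.0, 0.083], [-0.0, 0.0, 0.083], [-0.0, 0.0, 0.083], [-0.0, 0.0, 0.083], [-0.0, 0.0, 0.083], [-0.0, 0.0, 0.083], [-0.0, 0.0, 0.083], [-0.0, 0.0, 0.083], [-0.0, 0.0, 0.083], [-0.0, 0.0, 0.083], [-0.0, 0.0, 0.083], [-0.0, 0.0, 0.05], [-0.0, 0.0, 0.025]]
slide [[-0.007, 0.004, -0.0], [-0.006, 0.006, -0.0], [-0.006, 0.005, -0.0], [-0.005, 0.006, -0.0], [-0.005, 0.006, -0.0], [-0.004, 0.007, -0.0], [-0.004, 0.007, -0.0], [-0.003, 0.008, -0.0], [-0.003, 0.008, -0.0], [-0.001, 0.007, -0.001], [-0.002, 0.008, 0.0], [-0.0, 0.008, 0.0], [0.0, 0.008, 0.0], [0.001, 0.008, 0.0], [0.001, 0.008, 0.0], [0.003, 0.008, 0.0], [0.002, 0.008, 0.0], [0.004, 0.007, 0.0], [0.002, 0.004, -0.0], [0.001, 0.002, -0.0]]
end err mm [-0.3883  0.1055 -0.0242] maxrow mm 8.544003745317532 deg 4.770568640521385
```

View pics/side_17.png

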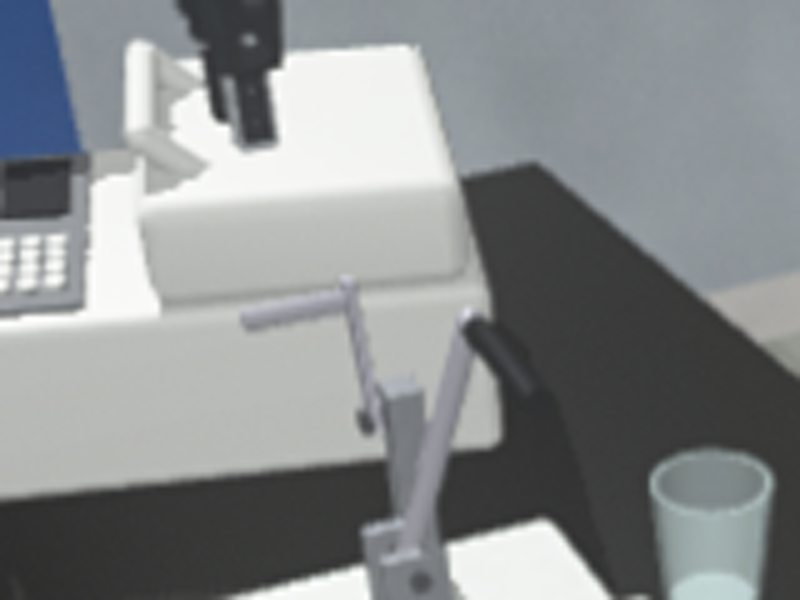

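View pics/wrist_17.png

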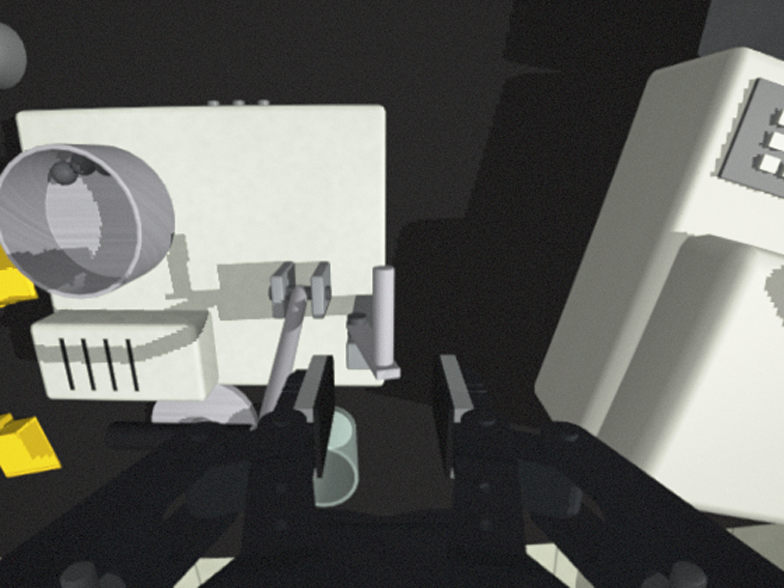

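Call:
{"fn": "jog_arm", "kwargs": {"dr": [[0,0,0.083],[0,0,0.083],[0,0,0.083],[0,0,0.083],[0,0,0.083],[0,0,0.083],[0,0,0.083],[0,0,0.083],[0,0,0.083],[0,0,0.083]], "slide": [[-0.007,0.004,0],[-0.006,0.006,0],[-0.006,0.005,0],[-0.005,0.006,0],[-0.005,0.006,0],[-0.004,0.007,0],[-0.004,0.007,0],[-0.003,0.008,0],[-0.003,0.008,0],[-0.001,0.007,0]], "gripper": [0,0,0,0,0,0,0,0,0,0]}}

```text
time_s: 27.75
position: [0.5775, 0.2946, 0.3126]
tool_rot: [[0.777, 0.629, -0.005], [0.629, -0.777, -0.001], [-0.005, -0.003, -1.0]]
ft_force: [-0.2, 0.4, -0.3]
grip_width: 0.0424
```

Call:
{"fn": "jog_arm", "kwargs": {"dr": [[0,0,0.083],[0,0,0.083],[0,0,0.083],[0,0,0.083],[0,0,0.083],[0,0,0.083],[0,0,0.083],[0,0,0.083],[0,0,0.05],[0,0,0.025]], "slide": [[-0.002,0.008,0],[0,0.008,0],[0,0.008,0],[0.001,0.008,0],[0.001,0.008,0],[0.003,0.008,0],[0.002,0.008,0],[0.004,0.007,0],[0.002,0.004,0],[0.001,0.002,0]], "gripper": [0,0,0,0,0,0,0,0,0,0]}}

```text
time_s: 28.75
position: [0.6137, 0.2327, 0.3126]
tool_rot: [[0.998, -0.057, -0.005], [-0.057, -0.998, -0.001], [-0.005, 0.001, -1.0]]
ft_force: [0.2, 0.2, 0.5]
grip_width: 0.0429
```

```bash
python3 look.py 18 side,130,290,60,180,5 wrist,0,560,0,420,1.4
```

```text
28.75 [0.6137 0.2327 0.3126] [[0.9983759752135097, -0.056711753159088614, -0.0054027002596737875], [-0.05671646630662574, -0.9983900638664925, -0.0007230645548697623], [-0.0053529959987533874, 0.0010283123473529962, -0.9999851438934249]] [ 10.448   31.7331  46.2734   0.0158 102.3054  13.7025] [0.2168 0.1875 0.502 ] 0.042949683619324656
```

View pics/side_18.png

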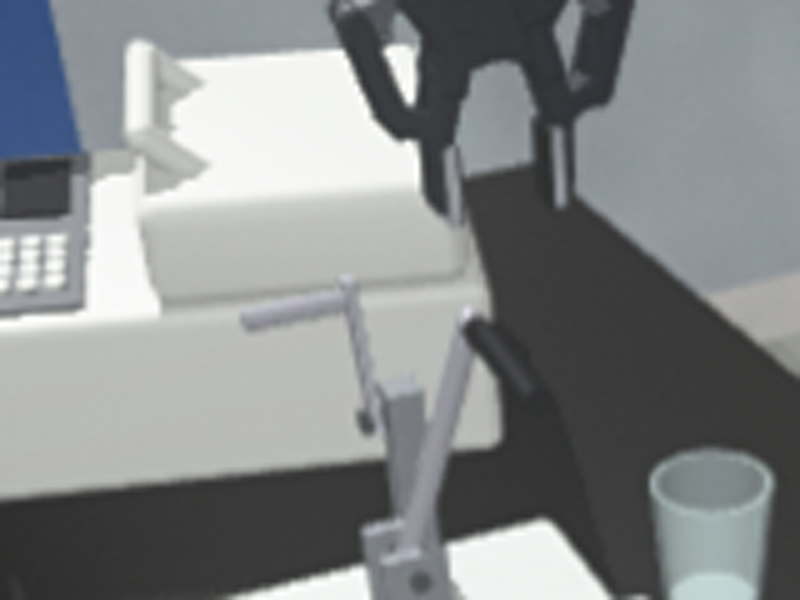

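View pics/wrist_18.png

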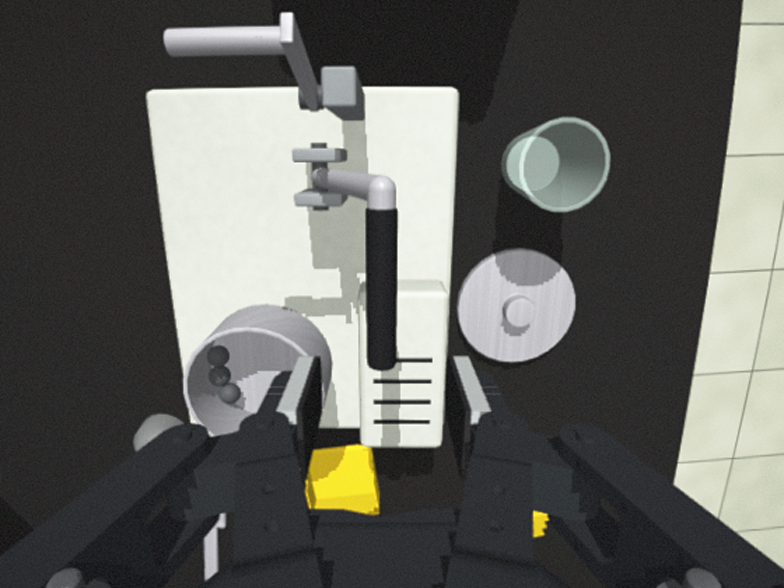

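Run:
```python
from p import *
w=get("wrist_18.pkl");s=get("side_18.pkl")
c=lambda u,v:((u+.5)/1.4-.5,(v+.5)/1.4-.5)
S=lambda u,v:(130+(u+.5)/5-.5,60+(v+.5)/5-.5)
e=tri([w,s],[c(382,362),S(532,388)]); b=tri([w,s],[c(382,208),S(476,325)])
print(e,b); m=np.array([.6135,.234,.222])
print(onz(w,c(382,365),.222),onz(w,c(382,207),.222))
m=(onz(w,c(382,365),.222)+onz(w,c(382,207),.222))/2; print(m, "tool",R.T@(m-p))
```

```text
(array([0.6107, 0.2035, 0.2281]), [0.08517109182702413, 0.08517109182695261]) (array([0.6159, 0.2826, 0.2245]), [0.5761565442198653, 0.576156544220039])
[0.6105 0.1987 0.222 ] [0.6154 0.2831 0.222 ]
[0.6129 0.2409 0.222 ] tool [-0.0007 -0.008   0.0911]
```

Call:
{"fn": "jog_arm", "kwargs": {"dr": [[0,-0.005,0],[0,0,0],[0,0,0],[0,0,0],[0,0,0],[0,0,0],[0,0,0],[0,0,0],[0,0,0],[0,0,0]], "slide": [[-0.001,-0.004,0.01],[0,0,0.02],[0,0,0.02],[0,0,0.02],[0,0,0.015],[0,0,0.01],[0,0,0.004],[0,0,0],[0,0,0],[0,0,0]], "gripper": [0,0,0,0,0,0,0,0,0,0]}}

```text
time_s: 29.85
position: [0.6124, 0.2373, 0.2159]
tool_rot: [[0.998, -0.055, -0.006], [-0.055, -0.999, 0.0], [-0.006, 0.0, -1.0]]
ft_force: [0.4, -0.5, -0.4]
grip_width: 0.0426
```

```bash
python3 look.py 19 side,130,290,60,180,5
```

```text
29.85 [0.6124 0.2373 0.2159] [[0.9984838593939478, -0.05468631768560204, -0.0062760806046869], [-0.054685287428766514, -0.9985035836665143, 0.00033577367623966034], [-0.006285051201089068, 7.944675658707359e-06, -0.9999802488390869]] [10.8411 33.9586 57.7189  0.0866 88.6721 13.9737] [ 0.3505 -0.4701 -0.4459] 0.04256610298017797
```

View pics/side_19.png

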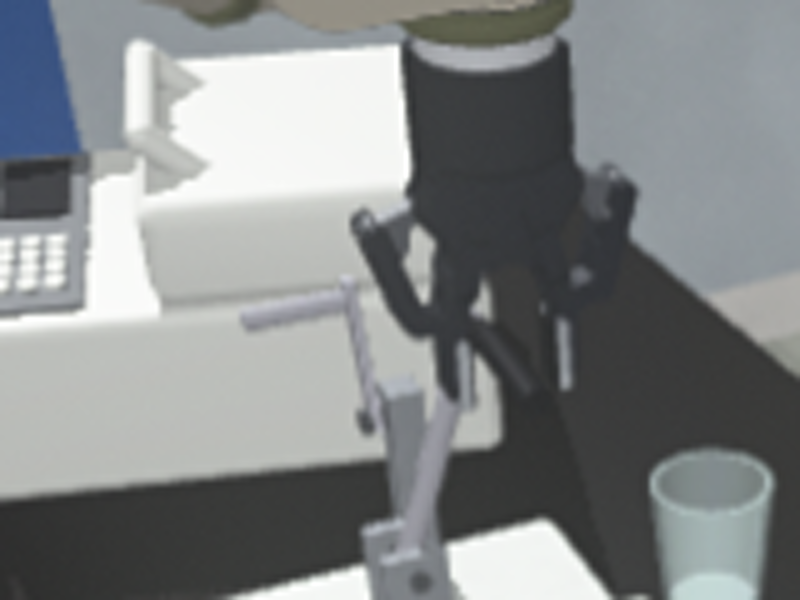

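Call:
{"fn": "jog_arm", "kwargs": {"dr": [[0,0,0],[0,0,0],[0,0,0],[0,0,0],[0,0,0],[0,0,0],[0,0,0],[0,0,0],[0,0,0],[0,0,0]], "slide": [[0,0,0.002],[0,0,0],[0,0,0],[0,0,0],[0,0,0],[0,0,0],[0,0,0],[0,0,0],[0,0,0],[0,0,0]], "gripper": [-0.2,-0.4,-0.6,-0.8,-1,-1,-1,-1,-1,-1], "force": 50}}

```text
time_s: 30.9
position: [0.6124, 0.2372, 0.2132]
tool_rot: [[0.998, -0.055, -0.007], [-0.055, -0.998, 0.0], [-0.007, 0.0, -1.0]]
ft_force: [1.8, -0.8, 2.1]
grip_width: 0.0145
```

```bash
python3 - <<'E'
import numpy as np
f=np.linspace(-.35,.55,21); x=-140*np.sin(f); z=140*np.cos(f)
print([[round(float(a)/1000,4),0,round(float(-b)/1000,4)] for a,b in zip(np.diff(x),np.diff(z))], x[-1]-x[0],z[-1]-z[0])
E
python3 look.py 20 side,130,290,60,180,5
```

```text
[[-0.006, 0, -0.002], [-0.006, 0, -0.0018], [-0.0061, 0, -0.0015], [-0.0062, 0, -0.0012], [-0.0062, 0, -0.0009], [-0.0063, 0, -0.0006], [-0.0063, 0, -0.0004], [-0.0063, 0, -0.0001], [-0.0063, 0, 0.0002], [-0.0063, 0, 0.0005], [-0.0063, 0, 0.0008], [-0.0062, 0, 0.0011], [-0.0062, 0, 0.0013], [-0.0061, 0, 0.0016], [-0.006, 0, 0.0019], [-0.0059, 0, 0.0021], [-0.0058, 0, 0.0024], [-0.0057, 0, 0.0027], [-0.0056, 0, 0.0029], [-0.0054, 0, 0.0032]] -121.18190509405548 -12.158746710302239
30.9 [0.6124 0.2372 0.2132] [[0.9984676307068321, -0.054870571359860586, -0.007184067742418365], [-0.0548713679115874, -0.9984934278858628, 8.632641836139426e-05], [-0.007177981206190472, 0.00030800548978727083, -0.9999741905261464]] [10.834  34.0626 57.9619  0.0823 88.3789 13.9769] [ 1.803  -0.7924  2.1123] 0.014476915417665158
```

View pics/side_20.png

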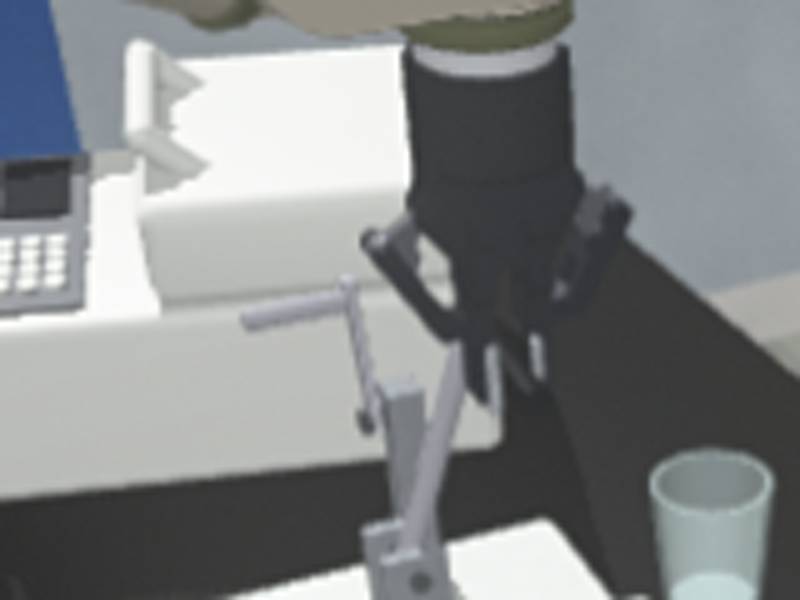

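Call:
{"fn": "jog_arm", "kwargs": {"dr": [[0,0,0],[0,0,0],[0,0,0],[0,0,0],[0,0,0],[0,0,0],[0,0,0],[0,0,0],[0,0,0],[0,0,0]], "slide": [[-0.006,0,-0.002],[-0.006,0,-0.0018],[-0.0061,0,-0.0015],[-0.0062,0,-0.0012],[-0.0062,0,-0.0009],[-0.0063,0,-0.0006],[-0.0063,0,-0.0003],[-0.0063,0,0],[-0.0063,0,0.0002],[-0.0063,0,0.0005]], "gripper": [-1,-1,-1,-1,-1,-1,-1,-1,-1,-1]}}

```text
time_s: 31.95
position: [0.5524, 0.2407, 0.2235]
tool_rot: [[0.998, -0.055, 0.001], [-0.055, -0.998, 0.001], [0.001, -0.001, -1.0]]
ft_force: [6.4, 0.3, 11.9]
grip_width: 0.014
```

```bash
python3 look.py 21 side,130,290,60,180,5
```

```text
31.95 [0.5524 0.2407 0.2235] [[0.9984753162475998, -0.055190270379430036, 0.001037737780469295], [-0.05519173199886566, -0.9984747407748101, 0.001436925064446382], [0.0009568506785245323, -0.0014920087536119567, -0.9999984291720952]] [12.2762 27.8409 67.4671  0.0681 84.6164 15.4337] [ 6.4348  0.3147 11.8872] 0.014021772609346169
```

View pics/side_21.png

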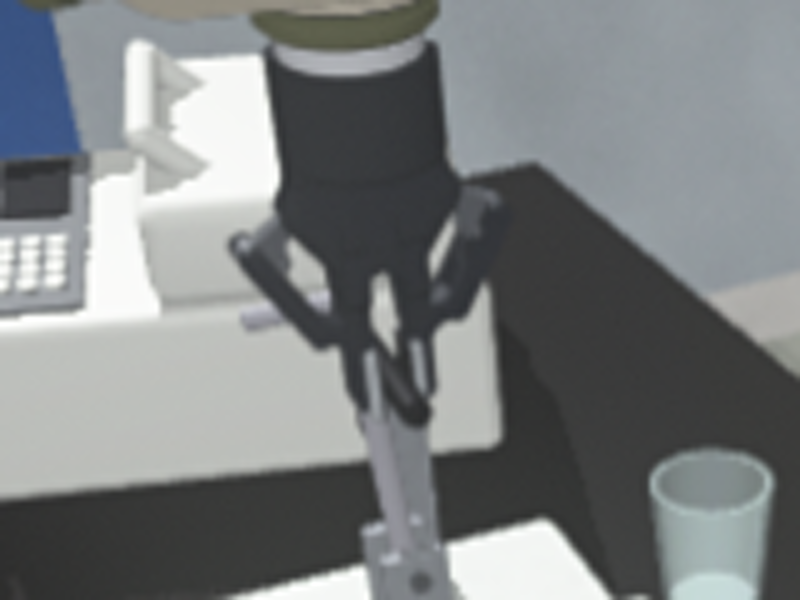

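Call:
{"fn": "jog_arm", "kwargs": {"dr": [[0,0,0],[0,0,0],[0,0,0],[0,0,0],[0,0,0],[0,0,0],[0,0,0],[0,0,0],[0,0,0],[0,0,0]], "slide": [[-0.0063,0,-0.0005],[-0.0062,0,0.0006],[-0.0062,0,0.0013],[-0.0061,0,0.0016],[-0.006,0,0.0019],[-0.0059,0,0.0021],[-0.0058,0,0.0024],[-0.0057,0,0.0027],[0,0,0],[0,0,0]], "gripper": [-1,-1,-1,-1,-1,-1,-1,-1,-1,-1]}}

```text
time_s: 33.0
position: [0.5041, 0.2435, 0.2115]
tool_rot: [[0.998, -0.055, -0.0], [-0.055, -0.998, 0.001], [-0.0, -0.001, -1.0]]
ft_force: [5.4, 0.2, 8.3]
grip_width: 0.0143
```

```bash
python3 look.py 22 side,130,290,60,180,5 wrist,0,560,0,420,1.4
```

```text
33.0 [0.5041 0.2435 0.2115] [[0.9984951183477031, -0.05484065810162796, -2.923674101012846e-05], [-0.054840557647072734, -0.9984940648130337, 0.0014545687001466603], [-0.0001089622171432283, -0.0014507763872170201, -0.9999989416869949]] [13.6346 24.1291 75.8532  0.0826 79.9997 16.764 ] [5.4053 0.2464 8.2709] 0.014321286980024946
```

View pics/side_22.png

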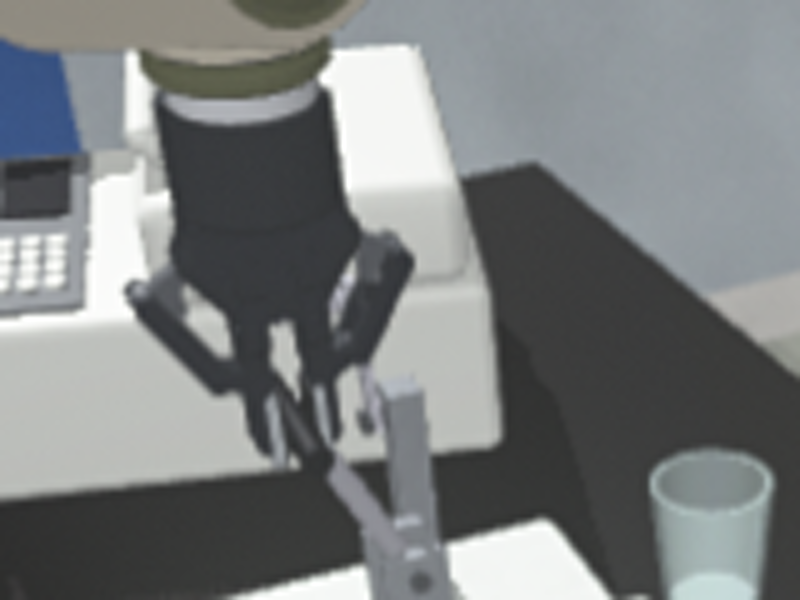

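View pics/wrist_22.png

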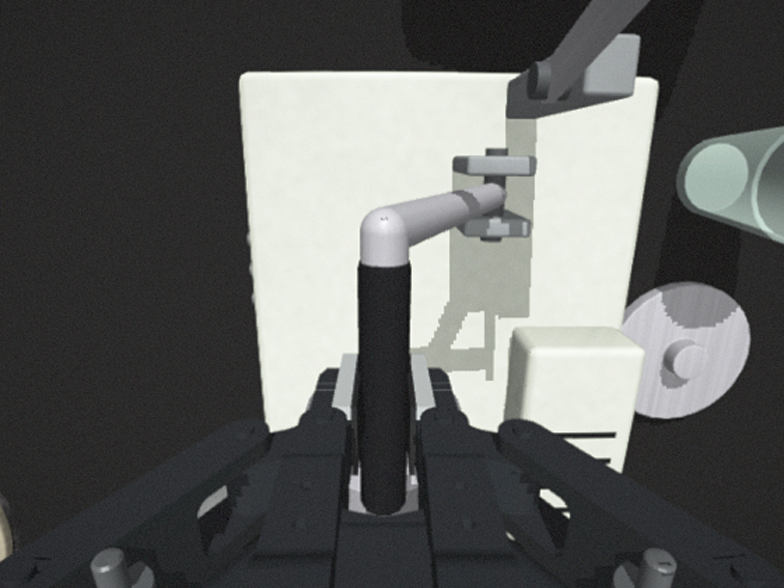

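Call:
{"fn": "jog_arm", "kwargs": {"dr": [[0,0,0],[0,0,0],[0,0,0],[0,0,0],[0,0,0],[0,0,0],[0,0,0],[0,0,0],[0,0,0],[0,0,0]], "slide": [[-0.003,0,0.001],[-0.003,0,0.0013],[-0.003,0,0.0015],[-0.002,0,0.001],[-0.001,0,0.0005],[-0.001,0,0.0005],[0,0,0],[0,0,0],[0,0,0],[0,0,0]], "gripper": [-1,-1,-1,-1,-1,-1,-1,-1,-1,-1]}}

```text
time_s: 34.1
position: [0.4913, 0.2443, 0.2055]
tool_rot: [[0.998, -0.055, -0.0], [-0.055, -0.998, 0.002], [-0.0, -0.002, -1.0]]
ft_force: [7.9, 1.7, 6.7]
grip_width: 0.0143
```

Call:
{"fn": "jog_arm", "kwargs": {"dr": [[0,0,0],[0,0,0],[0,0,0],[0,0,0],[0,0,0],[0,0,0],[0,0,0],[0,0,0],[0,0,0],[0,0,0]], "slide": [[-0.001,0,0.0005],[-0.001,0,0.0005],[-0.001,0,0.0005],[0,0,0],[0,0,0],[0,0,0],[0,0,0],[0,0,0],[0,0,0],[0,0,0]], "gripper": [-1,-1,-1,-1,-1,-1,-1,-1,-1,-1]}}

```text
time_s: 35.1
position: [0.4907, 0.2443, 0.2052]
tool_rot: [[0.998, -0.056, 0.007], [-0.056, -0.998, 0.002], [0.007, -0.003, -1.0]]
ft_force: [17.4, 0.6, 8.6]
grip_width: 0.0146
```

```bash
python3 look.py 23 side,130,290,60,180,5 wrist,0,560,0,420,1.4
```

```text
35.1 [0.4907 0.2443 0.2052] [[0.9984315168088668, -0.05557013736553343, 0.006816602960485356], [-0.05558681969127626, -0.9984512482565807, 0.0022826150541015344], [0.006679200502657077, -0.002657948090428869, -0.9999741614624817]] [14.0774 23.1556 78.5952  0.0326 77.8386 17.2567] [17.4462  0.6225  8.6104] 0.01461335734820741
```

View pics/wrist_23.png

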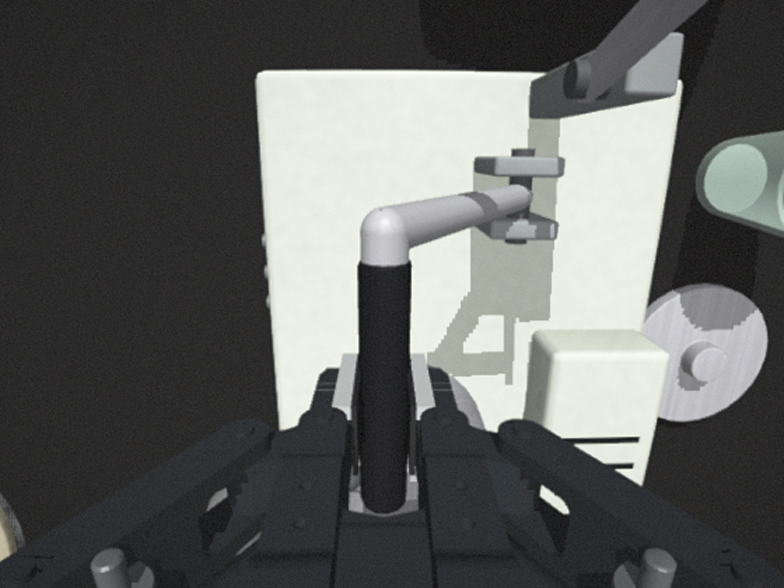

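View pics/side_23.png

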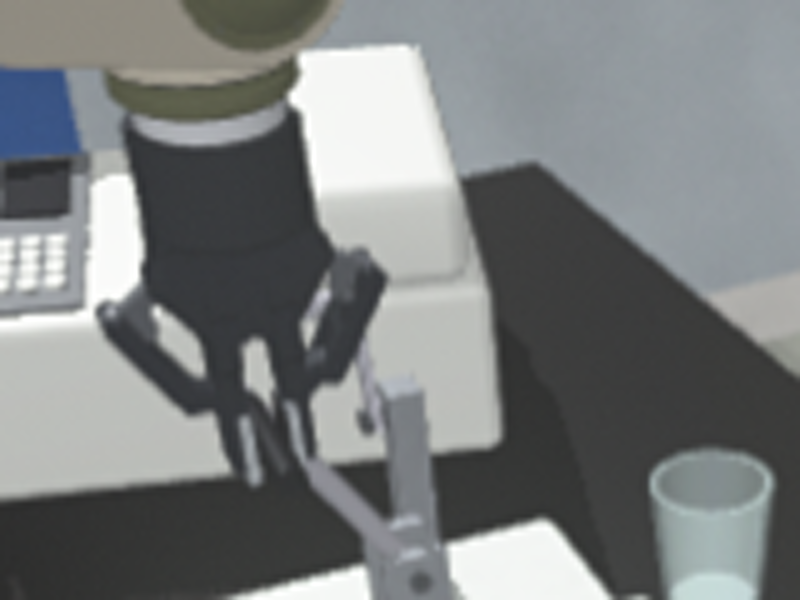

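Call:
{"fn": "jog_arm", "kwargs": {"dr": [[0,0,0],[0,0,0],[0,0,0],[0,0,0],[0,0,0],[0,0,0],[0,0,0],[0,0,0],[0,0,0],[0,0,0]], "slide": [[0,0,0],[0,0,0],[0,0,0],[0,0,0],[0,0,0],[0,0,0],[0,0,0],[0,0,0],[0,0,0],[0,0,0]], "gripper": [-1,-1,-1,-1,-1,-1,-1,-1,-1,-1]}}

```text
time_s: 36.2
position: [0.4908, 0.2444, 0.2051]
tool_rot: [[0.998, -0.056, 0.007], [-0.056, -0.998, 0.002], [0.007, -0.003, -1.0]]
ft_force: [16.7, 0.2, 8.6]
grip_width: 0.0142
```

```bash
python3 look.py 24 side,0,560,0,420,1.4 top,60,480,100,400,1.9
```

```text
36.2 [0.4908 0.2444 0.2051] [[0.9984337360293335, -0.05553121886385624, 0.00680870692581452], [-0.05554770665127336, -0.9984534838959422, 0.002256719264668793], [0.0066728587795053225, -0.002631392701582281, -0.9999742740331666]] [14.0797 23.1585 78.5943  0.0312 77.8374 17.2571] [16.7413  0.208   8.5768] 0.014234976971760814
```

View pics/side_24.png

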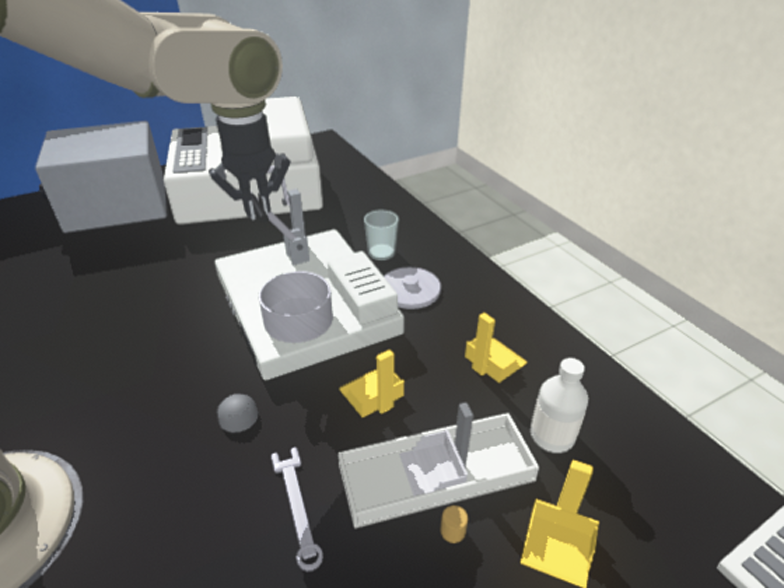

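View pics/top_24.png

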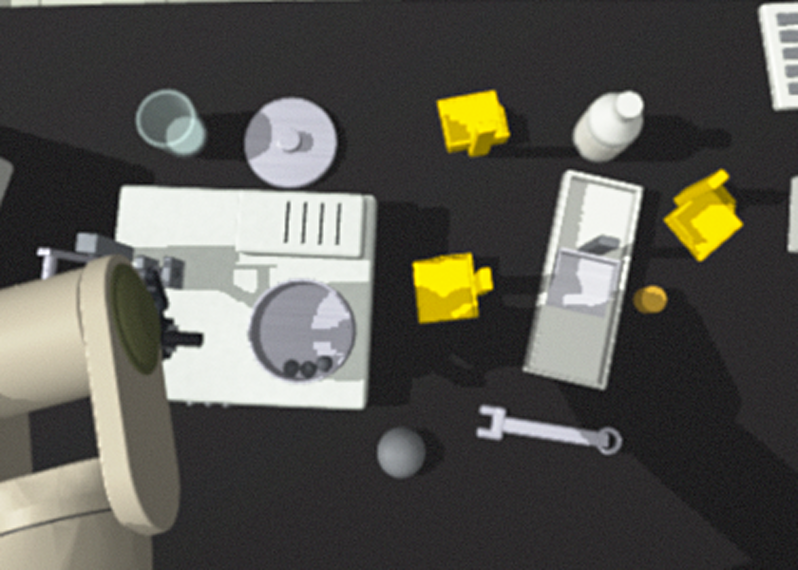

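All is in place: three balls in the jar at (292,367), (307,368) and (324,363), the scoop upright in the tray, the catch up at (50,255), the lever held at its stop, and the bystanders unmoved.

Run:
```python
from rig import env
print(env.close_job())
```

```text
the job is handed in; nothing more can be done
None
```

The job is finished and handed in at about 36 s. All three balls went from the tray into the jar, and none were spilled or touched with the fingers.

- **Scoop:** It stands upright in the tray, released before I touched the catch.
- **Catch:** I lifted it by its pin to about 1.8 rad, past upright. The last pictures show it stayed there.
- **Lever:** I pulled it about 122 mm to its front stop and still grip it there. The force rose from 8 to 17 N over the last commanded 3 mm, while the grip moved only 0.6 mm. It held at 16.7 N for the following second.
- **Other things:** The final side and top views show the balls in the jar, and the weight, bottle, wrench, beaker, lid, mouse and yellow look-alikes apparently where they started.

Three readings were not as expected:
- **Pin position:** The measured catch pin was about 2 mm off the place worked out from the text, and I used the measured one.
- **Lever grip:** The gripper read 14 to 15 mm on the 16 mm lever bar. During the pull there was an unexplained upward force on the tool of 7 to 12 N.
- **Joint 5:** At full tip it came within about 0.3 degrees of its lower limit (10.31 against 9.98). Every reading I took was inside the range.

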